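# Back off the knurled locking nut and slide the length stop home

### The job

Use a fingertip on the rim of the blue knurled nut to roll it loose by exactly two full turns, anticlockwise seen from above, so that its white mark is back in line with the white mark on the base. Then push the freed slotted bar by its yellow tab until its other end is fully home against the orange stop. Grip and lift nothing, push gently, and leave the other things on the bench where they are.

Things in the scene. Friction and masses are not known exactly. Their poses are not given: they have to be found in the camera images.
- stop_base: Fixed dark base plate, 340 x 120 x 12 mm. Origin at its underside, on the nut's axis; x along the plate from the yellow tab to the orange stop, z up. Two grey guide strips along x (tops at z = 20 mm) guide the bar. A 12 mm steel stud on the axis is 72 mm tall. White reference line on the plate at y = 37 to 59 mm. Within 100 mm of the axis only the nut and stud rise above z = 23 mm.
- nut (a joint): Turn of the blue nut about its upright stud, rad: 0 at the start (tight, its white mark in line with the white mark on the base), growing anticlockwise seen from above (loosening); two full turns = 12.57. The thread ends at 18.2. It stays where it is left and is stiff by 0.04 N m (about 1.3 N along the rim). It rises 3 mm per turn.
- nut_rim (a point): On the nut's axis, half-way up its knurled rim, 40 mm above the bench when tight, 46 mm after two turns; turns with the nut. Rim 20 mm tall, 66 mm across the knurl (30 upright round ridges, 2 mm proud). Below it a brass flange, 40 mm across, 9 mm tall, sits between ribs on the bar and locks it; after about 1.25 turns the 3 mm ribs pass under it.
- slide_bar: Loose aluminium slotted bar, 210 x 50 x 8 mm, about 0.35 kg, lying between the guide strips around the stud. Origin at its underside, at the stud when locked; x along the bar towards the orange stop, z up. Slides freely along x once the nut is loosened; not to be lifted.
- bar_tab (a point): Middle of the outer face (away from the nut) of the yellow upright tab at the bar's -x end, to be pushed along the bar's +x. Tab 6 mm thick, 50 mm wide, 20 to 48 mm above the bench; this point is 34 mm above the bench. Base plate top (12 mm) and guide strips (20 mm) lie below it.
- bar_nose (a point): Middle of the end face of the bar that meets the orange stop, 210 mm from bar_tab along the bar's x.
- end_stop: Fixed orange block on the base, 20 mm along x, 52 mm wide, 30 mm tall, axes as the base. Origin at the centre of its underside; the face that the bar meets is at its x = -10 mm. The bar must travel 35 to 60 mm to it.
- screw_tray: Loose clear tray of brass screws, 110 x 90 x 45 mm, to be left alone. Origin at the centre of its underside.
- glue_jar: Loose jar with a red cap, 64 mm diameter, 85 mm tall, to be left alone. Origin at the centre of its underside.
- tape_roll: Loose green roll of tape lying flat, 100 mm diameter, 45 mm tall, to be left alone. Origin at the centre of its underside.
- screwdriver: Loose screwdriver lying on the bench, to be left alone. Origin near its middle, at its underside.
Mind the look-alikes: they are no part of the job. Of the things that look like the slide_bar, the smallest one is meant.

How it is judged:
By the outcome, as a careful person would: the job done as asked, in the order asked, and still so for the second after the job is handed in, with the robot touching nothing.
It also fails if it takes over 64 s, if anything falls off the work surface, if the arm or the gripper's body presses on something with over 40 N, if the wrist force passes 120 N, or if a joint passes its speed limit or range.

### The arm

A 6-joint arm with a two-finger parallel gripper is mounted at the origin on the work surface. World frame = base frame: x ahead of the robot, y to its left, z up, the work surface at z = 0. Lengths are in m, angles in degrees, forces in N, time in s.
With the tool pointing down it reaches from about 0.375 to 0.9 m from the base axis. Payload 3.1 kg.
Tool frame: the origin (TCP) lies at the very end of the fingers, on their centre line; the grasp point (between the pads) lies 19 mm behind it; x points along the fingers, z is the direction in which the jaws open and shut, and the axes are right-handed (so a half turn about x gives the same grasp; the last joint's range is limited). The gripper opens to 87 mm and grips with 3 to 60 N. Pads are 19 mm wide; open, the fingers measure 117 mm over their backs; the gripper's body (75 mm by 190 mm) begins 51 mm behind the grasp point.
Start: joints at [-78.81, 30.224, 82.088, -0, 67.689, -10.227], TCP at [0.228, -0.582, 0.191] pointing down, gripper open.
Joint ranges: [-176.69, 176.69], [-43.24, 126.21], [12.49, 139.97], [-82, 262], [0, 151.66], [-163.58, 163.58]. Speed limits (degrees/s): [159.86, 159.86, 180, 180, 180, 180].

### API

Orientations are given as a 3x3 rotation matrix whose columns are the frame's x, y, z axes.
In Python, from rig import bot gives the robot as it stands.
- The arm moves only by the tool send_rows, never from a script. Its arguments are lists of equal length, an entry for each row: "fingers": the opening, from 0 (shut) to 1 (fully open); "dp": the shift along the world's x, y, z in mm, a list of three; "turn": the turn, a rotation vector about the world's x, y, z in rad, a list of three. In form: {"fingers": [fingers, ...], "dp": [[tx, ty, tz], ...], "turn": [[rx, ry, rz], ...]}. A call has 1 to 10 rows; each row is the pose to reach, as a shift and turn from the pose measured when the call began; what a row does not reach only later rows make up. A row lasts 1/12 s, in which the tool goes at most 41.7 mm and 7.16 degrees, less where a joint would pass 70% of its speed; a pose out of reach is approached as far as the arm can. A call with a gripper value outside its range is refused whole. The fingers move at their own pace and stop on an object; the grip force is fixed at half the most. Time passes only in rows, so rows that repeat a pose let the fingers close. It gives the time, the measured TCP pose, the force and the opening at its end, in the units of the state.
- bot.read_state(): the state, without advancing time (a new reading comes with each control period).
- bot.capture(name): name is "scene" or "top" or "wrist"; returns a dict with "img" (384x512x3 uint8, blue, green, red), "z_map" (384x512 float32, m along the optical axis (not along the pixel's ray), 0 where there is no reading), "mtx" (3x3 intrinsics, pixels), "origin" and "orientation" of the camera in the world; the wrist camera has in their place "hand_eye" (4x4, takes a point from camera to tool coordinates, whose origin is the TCP and whose axes are the tool frame's). Camera axes: x right, y up, looking along -z (the intrinsics and any distortion apply to the point x, -y, -z); pixel columns grow to the right and rows downward; lengths in m; the calibration is good to about 2 mm. A picture is of the moment at which its call begins: read the wrist's pose just before it.
- bot.hand_in(): hands the job in, once; it reports no verdict.
The state is a dict: "time_s": time; "joint_positions": joint angles; "qvel": joint speeds; "tau": joint torques, N m; "position": TCP position; "tcp_rot": TCP orientation; "force": force on the tool from outside, world axes, zero at the start; "moment": the same for the moment, N m; "opening": opening from 0.0 (shut) to 1.0 (fully open).
Only numpy, scipy, OpenCV 4.12 (cv2) and the standard library are available. Lean on these libraries where they do the work, as an engineer would, in place of code of your own. Each camera call takes 0.05 s, during which the arm holds its last target.

## Working session

There is one attempt and no reset: what is moved stays moved. The work goes in short steps, Python scripts to look and compute and a tool call to move; the robot and the scene stay as the last step left them, time stands still between calls to the robot, and variables do not carry over. Pictures are saved under pics/ and viewed, and the job is handed in when it is done.

Besides the shell and the picture viewer there is one more tool, called as a command line: name --argument value ..., lists and objects as JSON in quotes. send_rows: Moves the arm, as the interface text tells. Its arguments: {"type":"object","properties":{"fingers":{"type":"array","items":{"type":"number"}},"dp":{"type":"array","items":{"type":"array","items":{"type":"number"}}},"turn":{"type":"array","items":{"type":"array","items":{"type":"number"}}}},"required":["fingers","dp","turn"]}

```bash
mkdir -p pics; ls; cat > h.py <<'E'
import numpy as np, cv2
from rig import bot
def rays(c,uv):
    K=np.array(c["mtx"]);uv=np.atleast_2d(uv).astype(float)
    d=np.c_[(uv[:,0]-K[0,2])/K[0,0],-(uv[:,1]-K[1,2])/K[1,1],-np.ones(len(uv))]
    return np.array(c["origin"]),d@np.array(c["orientation"]).T
def onz(c,uv,z):
    o,d=rays(c,uv); return o+d*((z-o[2])/d[:,2])[:,None]
def cloud(c):
    h,w=c["z_map"].shape
    u,v=np.meshgrid(np.arange(w),np.arange(h))
    o,d=rays(c,np.c_[u.ravel(),v.ravel()])
    return (o+d*c["z_map"].ravel()[:,None]).reshape(h,w,3)
E
python3 - <<'E'
from h import *
s=bot.read_state();print(s)
for n in("scene","top"):
    c=bot.capture(n);cv2.imwrite(f"pics/{n}0.png",cv2.resize(c["img"],(800,600),interpolation=cv2.INTER_CUBIC));np.savez(n+"0.npz",**c)
    print(n,[k for k in c],c["mtx"],c["origin"],c["orientation"])
E
```

```text
pics
{'time_s': 0.0, 'joint_positions': array([-7.88105155e+01,  3.02798947e+01,  8.21569664e+01, -2.73165056e-04,
        6.76888534e+01, -1.02277646e+01]), 'qvel': array([-0.0013584 ,  0.04099212, -0.09582567, -0.1365545 ,  0.02153569,
       -0.00157576]), 'tau': array([-3.57984318e-04, -4.40045500e+01, -1.76592225e+01,  6.30501215e-02,
        5.81917330e-02, -1.73940371e-04]), 'position': array([ 0.2280853 , -0.58102841,  0.18965854]), 'tcp_rot': array([[-4.30107283e-04,  9.30945347e-01,  3.65158290e-01],
       [ 2.15156557e-03,  3.65158340e-01, -9.30942940e-01],
       [-9.99997593e-01,  3.85256665e-04, -2.16004721e-03]]), 'force': array([0.37786447, 0.55398602, 0.02174148]), 'moment': array([ 0.01721409,  0.03666553, -0.00261386]), 'opening': 1.0035014747276716}
scene ['img', 'z_map', 'mtx', 'origin', 'orientation'] [[375.05207693   0.         250.21648153]
 [  0.         375.05207693 190.53013504]
 [  0.           0.           1.        ]] [ 0.81541005 -0.45428441  0.97656304] [[ 0.78499717 -0.52551117  0.32805099]
 [ 0.6194967   0.66434801 -0.41816929]
 [ 0.00181261  0.53148822  0.84706375]]
top ['img', 'z_map', 'mtx', 'origin', 'orientation'] [[491.54533041   0.         262.44843057]
 [  0.         491.54533041 194.4410324 ]
 [  0.           0.           1.        ]] [ 0.34769928 -0.02453603  1.6377035 ] [[-0.01254496  0.99785786 -0.06420528]
 [-0.99990543 -0.01215696  0.00643032]
 [ 0.00563601  0.06427988  0.99791599]]
```

View pics/scene0.png

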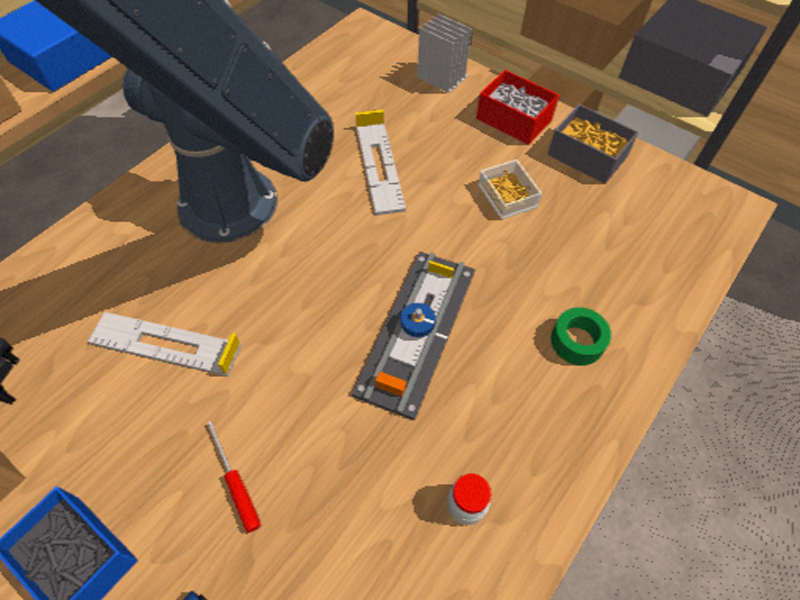

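View pics/top0.png

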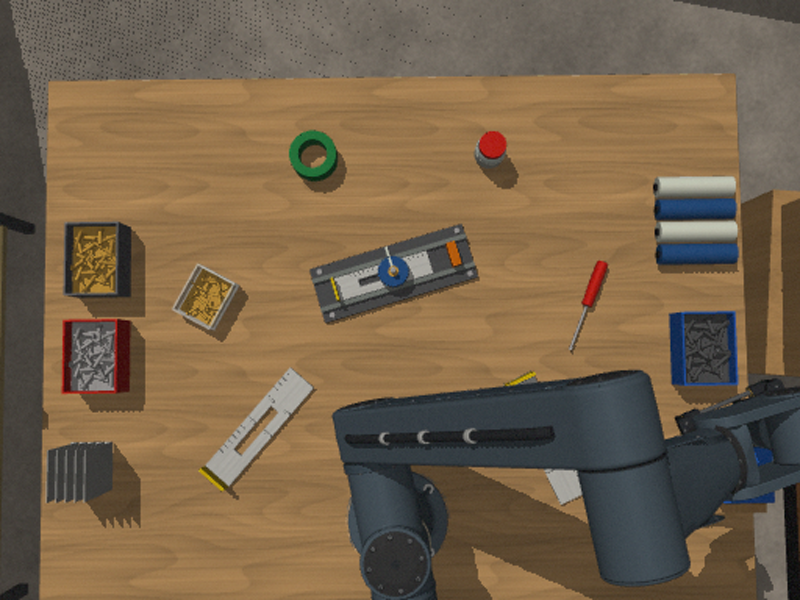

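The candidate slide bars in the scene picture are the loose one at (380,160), the loose one at (165,345), and the one in the dark base at (420,310). The one in the base is the smallest, and it lies around the stud, so it fits the description. I'll confirm with a crop and measure.

```bash
python3 - <<'E'
from h import *
t=dict(np.load("top0.npz"));s=dict(np.load("scene0.npz"))
a=cv2.resize(t["img"][135:215,190:320],None,fx=6,fy=6,interpolation=cv2.INTER_CUBIC)
cv2.imwrite("pics/topcrop0.png",a)
a=cv2.resize(s["img"][155:275,220:310],None,fx=5,fy=5,interpolation=cv2.INTER_CUBIC)
cv2.imwrite("pics/scenecrop0.png",a)
for n,c,roi in(("top",t,(135,215,190,320)),("scene",s,(155,275,220,310))):
    hsv=cv2.cvtColor(c["img"],cv2.COLOR_BGR2HSV);P=cloud(c)
    m0=np.zeros(hsv.shape[:2],np.uint8);m0[roi[0]:roi[1],roi[2]:roi[3]]=255
    for nm,lo,hi,z in(("blue",(100,120,60),(125,255,255),.05),("orange",(5,180,120),(15,255,255),.03),("yellow",(22,150,100),(34,255,255),.048)):
        m=cv2.inRange(hsv,lo,hi)&m0
        k,l,st,ce=cv2.connectedComponentsWithStats(m)
        i=1+np.argmax(st[1:,4]);v,u=np.where(l==i)
        p=P[v,u];top=p[p[:,2]>np.percentile(p[:,2],90)-.006]
        print(n,nm,ce[i].round(1),st[i,4],onz(c,ce[i],z).round(4),"cloud",top.mean(0).round(4),(cv2.minAreaRect((top[:,:2]*1000).astype(np.float32))))
    # dark plate
E
```

```text
top blue [251.3 173.8] 237 [[0.5175 0.0006 0.05  ]] cloud [0.5188 0.0021 0.0515] ((519.8145141601562, 0.46537017822265625), (61.982086181640625, 59.89630126953125), 35.90684509277344)
top orange [290.  161.8] 86 [[ 0.5576 -0.127   0.03  ]] cloud [ 0.5556 -0.1229  0.0792] ((458.2284851074219, -88.04776000976562), (39.11528015136719, 251.93606567382812), 68.9428939819336)
top yellow [213.7 184.4] 29 [[0.4845 0.1228 0.048 ]] cloud [0.4824 0.122  0.0474] ((484.7167053222656, 122.70885467529297), (45.47719955444336, 5.700143814086914), 16.22881507873535)
scene blue [266.5 204.6] 314 [[ 0.5222 -0.0053  0.05  ]] cloud [ 0.5205 -0.001   0.0489] ((520.117431640625, -0.06608963012695312), (62.58160400390625, 62.11885452270508), 71.7027816772461)
scene orange [250.1 243.8] 141 [[ 0.5551 -0.1223  0.03  ]] cloud [ 0.5596 -0.1282  0.0481] ((689.4901123046875, -275.21783447265625), (51.13694763183594, 434.81915283203125), 41.82240676879883)
scene yellow [281.9 172. ] 108 [[0.4899 0.1154 0.048 ]] cloud [0.4846 0.1234 0.0454] ((485.407470703125, 123.82699584960938), (47.89381790161133, 8.704827308654785), 16.52606964111328)
```

View pics/topcrop0.png

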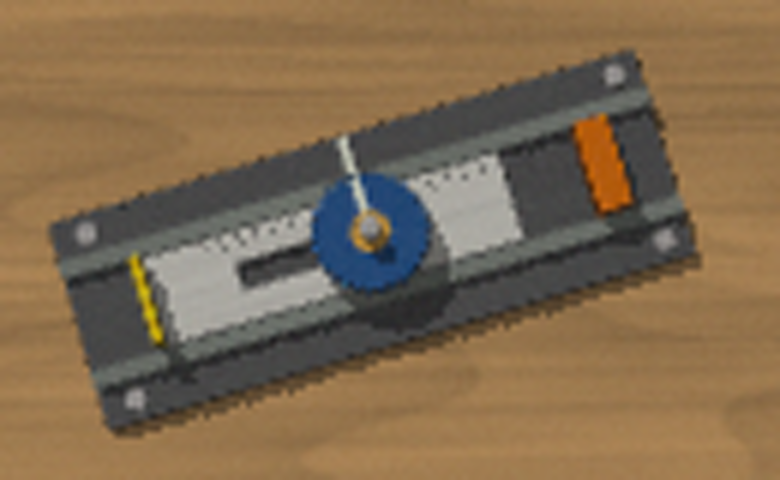

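View pics/scenecrop0.png

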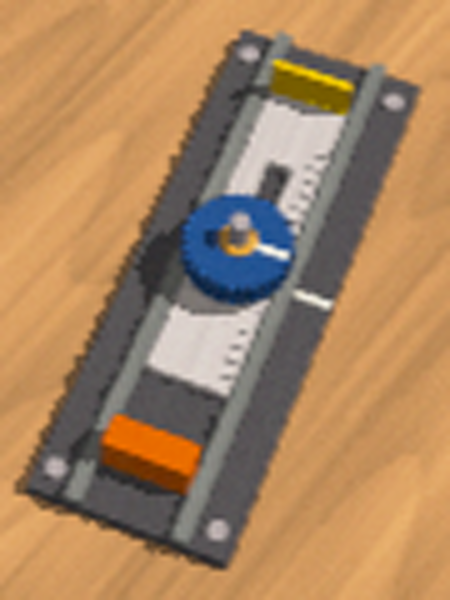

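The crop confirms it: the bar lies between the guide strips and carries the yellow tab (top crop ≈(147,300)). It faces the orange stop at (603,165), with the blue nut at (370,232). The nut axis is at about (0.5198, 0.0003) and base +x is about (0.282, -0.959).

Plan: straddle the nut with the gripper open so that only one finger's inner face touches the rim. Orbit the tool about the nut axis in three 240° strokes.

send_rows --fingers '[1, 1, 1, 1, 1, 1, 1, 1, 1, 1]' --dp '[[18, 36, 0], [36, 72, 0], [54, 107, 0], [72, 143, 0], [90, 179, 0], [108, 215, 0], [126, 250, 0], [144, 286, 0], [162, 322, 0], [180, 358, 0]]' --turn '[[0, 0, -0.06], [0, 0, -0.12], [0, 0, -0.18], [0, 0, -0.24], [0, 0, -0.3], [0, 0, -0.36], [0, 0, -0.42], [0, 0, -0.48], [0, 0, -0.54], [0, 0, -0.6]]'

```text
time_s: 0.93
position: [0.4084, -0.2211, 0.1896]
tcp_rot: [[0.0, 0.974, -0.228], [0.002, -0.228, -0.974], [-1.0, -0.0, -0.002]]
force: [0.9, -0.4, -0.0]
opening: 1.005
```

send_rows --fingers '[1, 1, 1, 1, 1, 1, 1, 1, 1]' --dp '[[18, 36, 0], [36, 72, 0], [54, 107, 0], [72, 143, 0], [90, 179, 0], [108, 215, 0], [111.4, 221.4, 0], [111.4, 221.4, 0], [111.4, 221.4, 0]]' --turn '[[0, 0, -0.06], [0, 0, -0.12], [0, 0, -0.18], [0, 0, -0.24], [0, 0, -0.293], [0, 0, -0.293], [0, 0, -0.293], [0, 0, -0.293], [0, 0, -0.293]]'

```text
time_s: 1.68
position: [0.5191, 0.0003, 0.1892]
tcp_rot: [[-0.0, 0.867, -0.498], [0.001, -0.498, -0.867], [-1.0, -0.001, -0.001]]
force: [-0.1, 0.1, 0.9]
opening: 1.003
```

```bash
cat >> h.py <<'E'
def wrist():
    s=bot.read_state();c=bot.capture("wrist");H=np.array(c["hand_eye"])
    R=np.array(s["tcp_rot"]);p=np.array(s["position"])
    c["orientation"]=R@H[:3,:3];c["origin"]=p+R@H[:3,3];return s,c
E
python3 - <<'E'
from h import *
s,c=wrist();print(s["position"],s["force"],s["joint_positions"].round(1),c["hand_eye"],c["origin"])
cv2.imwrite("pics/w1.png",cv2.resize(c["img"],(800,600)));np.savez("w1.npz",**c)
E
```

```text
[5.19120609e-01 3.13498702e-04 1.89191808e-01] [-0.12330484  0.09957134  0.86407442] [-1.240e+01  2.220e+01  9.720e+01  1.000e-01  6.060e+01  1.074e+02] [[-3.25946303e-05  2.81383816e-01 -9.59595304e-01 -1.94240770e-01]
 [ 4.56391444e-04  9.59595208e-01  2.81383773e-01  7.59143121e-02]
 [ 9.99999895e-01 -4.28779486e-04 -1.59698817e-04  3.28129316e-04]
 [ 0.00000000e+00  0.00000000e+00  0.00000000e+00  1.00000000e+00]] [ 0.58487942 -0.03804197  0.38334948]
```

View pics/w1.png

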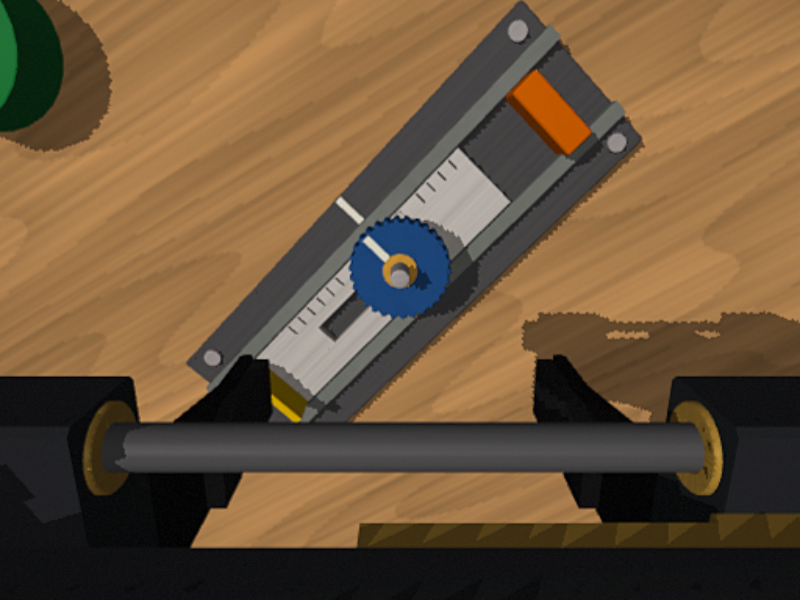

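The wrist view shows the nut at (400,267) with its mark toward the base line at (348,208). The fingers and the gripper's rod are in the foreground. I'll refine the axis from this view.

```bash
cat >> h.py <<'E'
def nutfit(c,ztop,near=None):
    hsv=cv2.cvtColor(c["img"],cv2.COLOR_BGR2HSV)
    m=cv2.inRange(hsv,(100,120,60),(125,255,255))
    k,l,st,ce=cv2.connectedComponentsWithStats(m);i=1+np.argmax(st[1:,4])
    m=(l==i).astype(np.uint8)
    P=cloud(c);top=m.astype(bool)&(abs(P[...,2]-ztop)<.004)
    ct=max(cv2.findContours(m,0,1)[0],key=cv2.contourArea)
    q=onz(c,ct[:,0],ztop)[:,:2]
    return ce[i],P[top].mean(0),cv2.minEnclosingCircle((q*1000).astype(np.float32)),P[top][:,2]
E
python3 - <<'E'
from h import *
c=dict(np.load("w1.npz"))
ce,p,circ,z=nutfit(c,.05);print(ce,p,circ,np.median(z))
# stud top centre, plane z=.072 ; stud top pixel
g=cv2.resize(c["img"][120:220,200:310],None,fx=6,fy=6,interpolation=cv2.INTER_CUBIC);cv2.imwrite("pics/w1c.png",g)
# reference line: white px ends (view 800x600 -> /1.5625)
P=cloud(c);hsv=cv2.cvtColor(c["img"],cv2.COLOR_BGR2HSV)
for nm,lo,hi in(("or",(5,180,60),(15,255,255)),):
    m=cv2.inRange(hsv,lo,hi);k,l,st,cc=cv2.connectedComponentsWithStats(m);i=1+np.argmax(st[1:,4]);q=P[l==i];q=q[q[:,2]>.027];print(nm,cc[i],q.mean(0),cv2.minAreaRect((q[:,:2]*1000).astype(np.float32)))
m=(P[...,2]<.016)&(P[...,2]>.008);q=P[m];
q=q[np.linalg.norm(q[:,:2]-p[:2],axis=1)<.2];print("plate",cv2.minAreaRect((q[:,:2]*1000).astype(np.float32)))
E
```

```text
[256.24663332 171.59215083] [0.51739667 0.00212575 0.05013538] ((518.1458740234375, 2.0378828048706055), 33.33426284790039) 0.050161267140485744
or [350.41204013  72.37926421] [ 0.55475013 -0.12196214  0.04271565] ((571.8610229492188, -97.64791107177734), (113.18240356445312, 45.597389221191406), 55.736820220947266)
plate ((516.7540283203125, 3.0904083251953125), (120.19445037841797, 340.1968688964844), 16.142770767211914)
```

View pics/w1c.png

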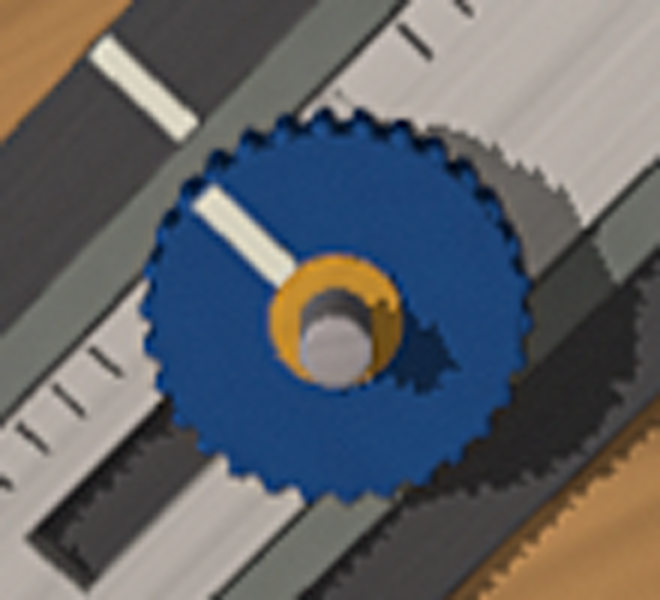

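send_rows --fingers '[1, 1, 1, 1, 1, 1, 1, 1]' --dp '[[-1, 1.2, -30], [-1, 1.2, -60], [-1, 1.2, -90], [-1, 1.2, -120], [-1, 1.2, -140], [-1, 1.2, -150], [-1, 1.2, -157], [-1, 1.2, -157]]' --turn '[[0, 0, 0], [0, 0, 0], [0, 0, 0], [0, 0, 0], [0, 0, 0], [0, 0, 0], [0, 0, 0], [0, 0, 0]]'

```text
time_s: 2.4
position: [0.5172, -0.0003, 0.0315]
tcp_rot: [[-0.002, 0.865, -0.501], [0.002, -0.501, -0.865], [-1.0, -0.003, -0.0]]
force: [0.3, 0.7, 1.0]
opening: 1.001
```

send_rows --fingers '[1, 1, 1, 1]' --dp '[[2, 3.5, 0], [4, 7, 0], [5, 8.7, 0], [5, 8.7, 0]]' --turn '[[0, 0, 0], [0, 0, 0], [0, 0, 0], [0, 0, 0]]'

```text
time_s: 2.73
position: [0.5234, 0.0088, 0.0326]
tcp_rot: [[0.0, 0.866, -0.5], [0.001, -0.5, -0.866], [-1.0, -0.0, -0.001]]
force: [-0.3, -0.2, -0.2]
opening: 0.998
```

send_rows --fingers '[1, 1, 1, 1]' --dp '[[0.5, 0.87, 0], [1, 1.7, 0], [1.2, 2.1, 0], [1.2, 2.1, 0]]' --turn '[[0, 0, 0], [0, 0, 0], [0, 0, 0], [0, 0, 0]]'

```text
time_s: 3.07
position: [0.5247, 0.011, 0.0328]
tcp_rot: [[0.001, 0.866, -0.5], [0.001, -0.5, -0.866], [-1.0, -0.0, -0.001]]
force: [-0.3, 0.1, -0.5]
opening: 0.996
```

send_rows --fingers '[1, 1, 1]' --dp '[[0.5, 0.87, 0], [0.7, 1.2, 0], [0.7, 1.2, 0]]' --turn '[[0, 0, 0], [0, 0, 0], [0, 0, 0]]'

```text
time_s: 3.32
position: [0.5254, 0.0123, 0.0327]
tcp_rot: [[0.001, 0.866, -0.5], [0.001, -0.5, -0.866], [-1.0, -0.0, -0.001]]
force: [-0.9, 1.3, 0.4]
opening: 0.999
```

send_rows --fingers '[1, 1, 1]' --dp '[[0.5, 0.87, 0], [0.7, 1.2, 0], [0.7, 1.2, 0]]' --turn '[[0, 0, 0], [0, 0, 0], [0, 0, 0]]'

```text
time_s: 3.57
position: [0.5262, 0.0135, 0.0326]
tcp_rot: [[0.001, 0.866, -0.5], [0.001, -0.5, -0.866], [-1.0, -0.0, -0.001]]
force: [0.1, 0.3, 0.5]
opening: 0.999
```

```bash
python3 - <<'E'
from h import *
s,c=wrist();print(s["position"],s["force"])
cv2.imwrite("pics/w2.png",cv2.resize(c["img"],(800,600)))
print(nutfit(c,.05)[:3])
E
```

```text
[0.52620247 0.01352939 0.03264335] [0.1401408  0.33136672 0.47987415]
(array([281.41997991, 224.94703603]), array([ 5.22000225e-01, -4.07746905e-04,  5.00337449e-02]), ((519.9613037109375, 1.7341525554656982), 33.67739486694336))
```

View pics/w2.png

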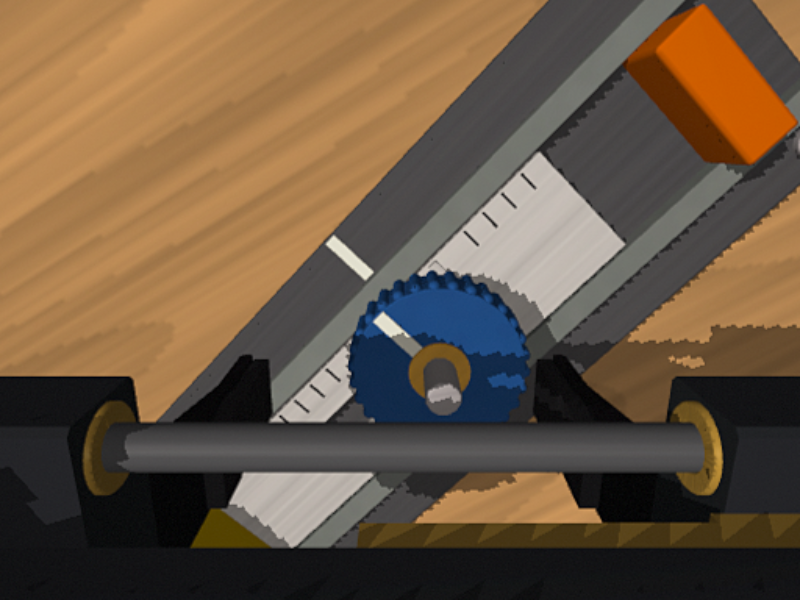

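Right finger at (540,370) is just short of the rim at (527,370). I'll keep closing in small steps.

send_rows --fingers '[1, 1, 1]' --dp '[[0.5, 0.87, 0], [0.7, 1.2, 0], [0.7, 1.2, 0]]' --turn '[[0, 0, 0], [0, 0, 0], [0, 0, 0]]'

```text
time_s: 3.87
position: [0.5269, 0.0148, 0.0327]
tcp_rot: [[0.001, 0.866, -0.5], [0.001, -0.5, -0.866], [-1.0, -0.0, -0.001]]
force: [0.2, 0.3, -0.7]
opening: 1.003
```

send_rows --fingers '[1, 1, 1]' --dp '[[0.5, 0.87, 0], [0.7, 1.2, 0], [0.7, 1.2, 0]]' --turn '[[0, 0, 0], [0, 0, 0], [0, 0, 0]]'

```text
time_s: 4.12
position: [0.5277, 0.0161, 0.0327]
tcp_rot: [[0.001, 0.866, -0.5], [0.001, -0.5, -0.866], [-1.0, 0.0, -0.002]]
force: [-0.3, 0.3, 0.1]
opening: 1.001
```

send_rows --fingers '[1, 1, 1]' --dp '[[0.5, 0.87, 0], [0.7, 1.2, 0], [0.7, 1.2, 0]]' --turn '[[0, 0, 0], [0, 0, 0], [0, 0, 0]]'

```text
time_s: 4.37
position: [0.5285, 0.0173, 0.0327]
tcp_rot: [[0.001, 0.866, -0.5], [0.001, -0.5, -0.866], [-1.0, 0.0, -0.002]]
force: [0.5, 0.2, 0.1]
opening: 0.999
```

send_rows --fingers '[1, 1, 1]' --dp '[[0.5, 0.87, 0], [0.7, 1.2, 0], [0.7, 1.2, 0]]' --turn '[[0, 0, 0], [0, 0, 0], [0, 0, 0]]'

```text
time_s: 4.62
position: [0.5293, 0.0186, 0.0327]
tcp_rot: [[0.001, 0.866, -0.499], [0.001, -0.499, -0.866], [-1.0, 0.0, -0.002]]
force: [-0.0, -0.1, 0.5]
opening: 0.999
```

```bash
python3 - <<'E'
from h import *
s,c=wrist();print(s["position"],s["force"])
cv2.imwrite("pics/w3.png",cv2.resize(c["img"],(800,600)))
print(nutfit(c,.05)[:3])
E
```

```text
[0.52928534 0.01862909 0.0326852 ] [-0.0268745  -0.07017509  0.46590487]
(array([291.04783367, 224.69191625]), array([5.22461072e-01, 7.25129657e-05, 5.00241441e-02]), ((520.0077514648438, 1.6210904121398926), 33.866249084472656))
```

View pics/w3.png

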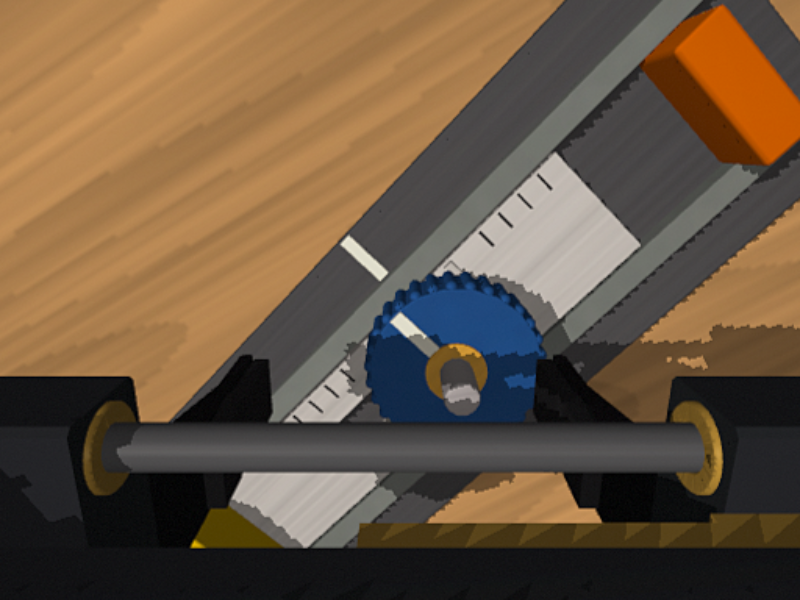

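```bash
python3 - <<'E'
from h import *
s,c=wrist();H=np.linalg.inv(c["hand_eye"]);K=c["mtx"]
for x in(0,-.019,-.05):
  for z in(-.0435,.0435):
   for y in(-.0095,.0095):
    q=H@np.array([x,y,z,1]);print(x,y,z,(K[0,0]*q[0]/-q[2]+K[0,2])*1.5625,(K[1,1]*-q[1]/-q[2]+K[1,2])*1.5625,-q[2])
zm=c["z_map"]
print(zm[225:275:6,325:375:6].round(3))
P=cloud(c);R=s["tcp_rot"];T=(P-s["position"])@R
m=(T[...,0]<.03)&(T[...,0]>-.06)&(abs(T[...,2])<.07)&(abs(T[...,2])>.03)
v,u=np.where(m)
for vv in range(228,330,8):
    r=[(int(U),T[vv,U].round(3).tolist()) for U in range(335,372,6)];print(vv,r)
E
```

```text
0 -0.0095 -0.0435 289.76874263765546 368.4857358301825 0.21042223899298526
0 0.0095 -0.0435 286.8652315346285 322.4458139117861 0.20507594422061445
0 -0.0095 0.0435 512.3345593079191 368.57689022530764 0.21043593791045642
0 0.0095 0.0435 515.2331073382754 322.542419754092 0.20508964313808561
-0.019 -0.0095 -0.0435 279.1217623782829 390.0835307590832 0.19218992912131658
-0.019 0.0095 -0.0435 275.630275080984 340.1690002821288 0.18684363434894577
-0.019 -0.0095 0.0435 522.8007850264181 390.1817926619164 0.19220362803878777
-0.019 0.0095 0.0435 526.2816101973644 340.27373296194423 0.18685733326641696
-0.05 -0.0095 -0.0435 256.6194795939814 435.7302472146391 0.16244247617280455
-0.05 0.0095 -0.0435 251.70105315077512 377.9174385352038 0.15709618140043374
-0.05 -0.0095 0.0435 544.920619644864 435.84265281332347 0.1624561750902757
-0.05 0.0095 0.0435 549.8132264219844 378.03871007126065 0.1571098803179049
[[0.19  0.19  0.19  0.19  0.223 0.222 0.23  0.229 0.23 ]
 [0.192 0.19  0.191 0.19  0.174 0.17  0.17  0.232 0.232]
 [0.192 0.192 0.192 0.175 0.166 0.165 0.163 0.163 0.233]
 [0.193 0.192 0.
[... 2492 characters left out ...]
027]), (371, [-0.119, 0.025, 0.029])]
308 [(335, [0.032, -0.083, 0.06]), (341, [0.033, -0.084, 0.064]), (347, [0.031, -0.082, 0.068]), (353, [0.032, -0.083, 0.073]), (359, [0.032, -0.083, 0.078]), (365, [-0.074, -0.009, 0.044]), (371, [-0.081, -0.004, 0.044])]
316 [(335, [0.032, -0.09, 0.06]), (341, [0.033, -0.091, 0.065]), (347, [0.032, -0.09, 0.069]), (353, [0.032, -0.09, 0.074]), (359, [0.034, -0.091, 0.079]), (365, [0.033, -0.09, 0.083]), (371, [-0.081, -0.007, 0.044])]
324 [(335, [0.033, -0.098, 0.061]), (341, [0.033, -0.098, 0.065]), (347, [0.032, -0.097, 0.07]), (353, [0.033, -0.098, 0.075]), (359, [0.033, -0.098, 0.079]), (365, [0.032, -0.097, 0.083]), (371, [-0.081, -0.011, 0.044])]
```

```bash
python3 - <<'E'
from h import *
c=dict(np.load("w1.npz"));H=c["hand_eye"]
o=c["origin"];c2=dict(c);c2["origin"]=H[:3,3];c2["orientation"]=H[:3,:3];T=cloud(c2)
m=(T[...,0]<.05)&(T[...,0]>-.1)
for lo in(-.1,-.08,-.06,-.05,-.04,-.03,-.02,-.01,0,.01):
    q=T[(T[...,0]>=lo)&(T[...,0]<lo+.01)&(c["z_map"]>0)]
    for sg in(-1,1):
        k=q[q[:,2]*sg>0]
        if len(k):print(lo,sg,len(k),k[:,1].min().round(3),k[:,1].max().round(3),abs(k[:,2]).min().round(3),abs(k[:,2]).max().round(3))
E
```

```text
-0.1 -1 687 -0.013 0.011 0.047 0.049
-0.1 1 465 -0.008 0.011 0.048 0.05
-0.08 -1 336 -0.013 0.01 0.043 0.057
-0.08 1 343 -0.013 0.01 0.043 0.058
-0.06 -1 405 -0.004 0.01 0.043 0.053
-0.06 1 399 -0.004 0.01 0.044 0.053
-0.05 -1 364 -0.01 0.01 0.043 0.052
-0.05 1 372 -0.01 0.01 0.044 0.053
-0.04 -1 282 -0.011 0.01 0.043 0.052
-0.04 1 274 -0.011 0.01 0.044 0.053
```

The depth data show the open fingertips ending about 30 mm behind the reported TCP, so they are still above the nut. I'll back off, rise and look at the fingers partly and fully closed.

send_rows --fingers '[1, 1, 0, 0, 0, 0, 0, 0, 0, 0]' --dp '[[-9, -17, 30], [-9, -17, 70], [-9, -17, 100], [-9, -17, 100], [-9, -17, 100], [-9, -17, 100], [-9, -17, 100], [-9, -17, 100], [-9, -17, 100], [-9, -17, 100]]' --turn '[[0, 0, 0], [0, 0, 0], [0, 0, 0], [0, 0, 0], [0, 0, 0], [0, 0, 0], [0, 0, 0], [0, 0, 0], [0, 0, 0], [0, 0, 0]]'

```text
time_s: 5.55
position: [0.5196, 0.0017, 0.1317]
tcp_rot: [[-0.001, 0.866, -0.499], [0.002, -0.499, -0.866], [-1.0, -0.002, -0.001]]
force: [0.3, 0.3, -0.2]
opening: 0.479
```

```bash
cat > fing.py <<'E'
from h import *
import sys
s,c=wrist();print(s["position"],s["opening"],s["force"])
cv2.imwrite("pics/%s.png"%sys.argv[1],cv2.resize(c["img"],(800,600)))
H=np.array(c["hand_eye"]);c2=dict(c);c2["origin"]=H[:3,3];c2["orientation"]=H[:3,:3];T=cloud(c2)
for lo in np.arange(-.1,.03,.005):
    q=T[(T[...,0]>=lo)&(T[...,0]<lo+.005)&(c["z_map"]>0)&(abs(T[...,1])<.02)]
    if len(q):print(lo.round(3),len(q),q[:,1:].min(0).round(3),q[:,1:].max(0).round(3))
E
python3 fing.py w4
```

```text
[0.51961848 0.00170564 0.13170966] 0.4791109257358434 [ 0.29951118  0.3091942  -0.22743108]
-0.1 262 [-0.003 -0.027] [0.011 0.026]
-0.095 234 [-0.008 -0.025] [0.008 0.026]
-0.09 211 [-0.011 -0.025] [0.004 0.026]
-0.085 733 [-0.013 -0.025] [0.001 0.026]
-0.08 135 [-0.013 -0.033] [0.01  0.035]
-0.075 402 [-0.012 -0.033] [0.011 0.035]
-0.07 361 [-0.011 -0.032] [0.01  0.034]
-0.065 308 [ 0.001 -0.032] [0.01  0.032]
-0.06 365 [-0.002 -0.031] [0.01  0.031]
-0.055 279 [-0.004 -0.029] [0.01 0.03]
-0.05 265 [-0.007 -0.029] [0.01 0.03]
-0.045 255 [-0.009 -0.029] [0.01 0.03]
-0.04 250 [-0.011 -0.029] [0.01 0.03]
-0.035 140 [-0.011 -0.029] [0.01 0.03]
```

View pics/w4.png

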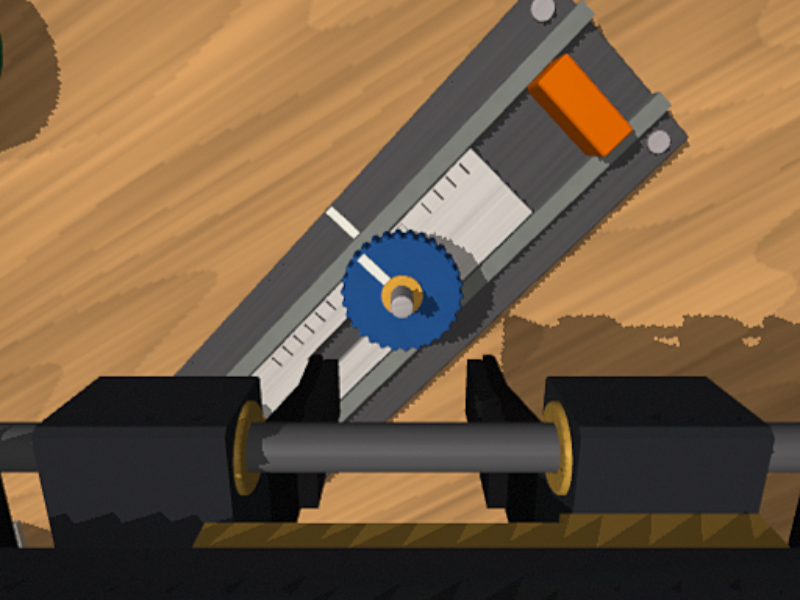

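```bash
python3 - <<'E'
from h import *
c=bot.capture("scene");P=cloud(c);cv2.imwrite("pics/s4.png",cv2.resize(c["img"],(800,600),interpolation=cv2.INTER_CUBIC)); 
m=(np.linalg.norm(P[...,:2]-[.5196,.0017],axis=-1)<.06)&(c["z_map"]>0)
z=P[m][:,2]
print(np.histogram(z,bins=np.arange(0,.3,.01)))
q=P[m&(P[...,2]>.09)];q=q[np.argsort(q[:,2])][:25];print(q.round(3))
E
```

```text
(array([ 92, 504, 130,  36, 258,  89,   8,  11,   0,   0,   0,   0,   0,
         0,   0,   0,  21,  27,  24,  13,  14,   8,   4,  20,  97, 327,
       112, 240,  95]), array([0.  , 0.01, 0.02, 0.03, 0.04, 0.05, 0.06, 0.07, 0.08, 0.09, 0.1 ,
       0.11, 0.12, 0.13, 0.14, 0.15, 0.16, 0.17, 0.18, 0.19, 0.2 , 0.21,
       0.22, 0.23, 0.24, 0.25, 0.26, 0.27, 0.28, 0.29]))
[[ 0.503 -0.02   0.161]
 [ 0.541  0.017  0.162]
 [ 0.51  -0.024  0.163]
 [ 0.539  0.015  0.163]
 [ 0.515 -0.027  0.163]
 [ 0.52  -0.02   0.163]
 [ 0.526  0.02   0.164]
 [ 0.519 -0.023  0.166]
 [ 0.524  0.021  0.166]
 [ 0.519 -0.027  0.166]
 [ 0.53   0.018  0.166]
 [ 0.544  0.016  0.167]
 [ 0.536  0.014  0.167]
 [ 0.517 -0.025  0.168]
 [ 0.518 -0.021  0.168]
 [ 0.52  -0.02   0.168]
 [ 0.516 -0.027  0.168]
 [ 0.541  0.016  0.169]
 [ 0.504 -0.021  0.169]
 [ 0.543  0.017  0.17 ]
 [ 0.535  0.015  0.17 ]
 [ 0.524  0.021  0.17 ]
 [ 0.515 -0.026  0.171]
 [ 0.54   0.013  0.172]
 [ 0.53   0.017  0.172]]
```

View pics/s4.png

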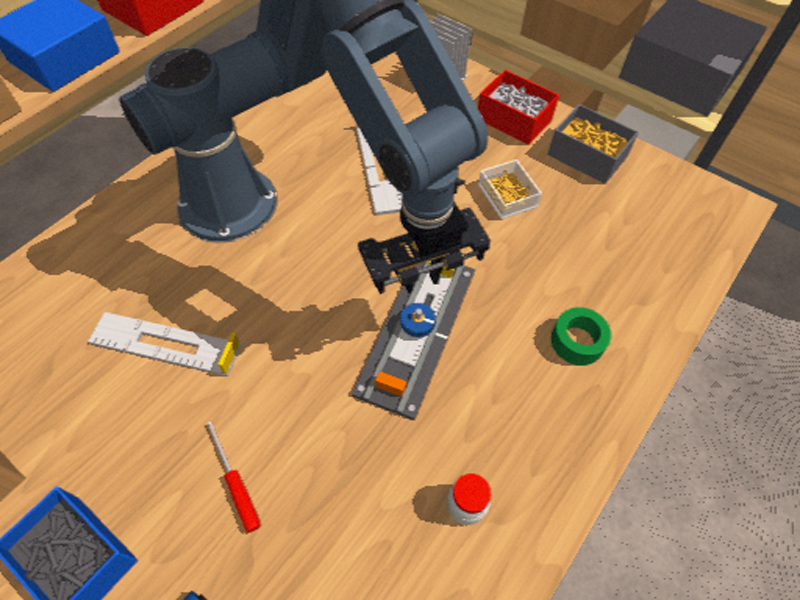

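Both cameras agree that the real fingertips are 31 mm above the reported TCP. The state's TCP z therefore has to be about 0.003 m to put the tips at 34 mm. I'll reopen, then descend around the nut.

send_rows --fingers '[1, 1, 1, 1, 1, 1, 1, 1, 1]' --dp '[[0, 0, 0], [0, 0, 0], [0, 0, 0], [0, 0, 0], [0, 0, 0], [0, 0, 0], [0, 0, -20], [0, 0, -40], [0, 0, -50]]' --turn '[[0, 0, 0], [0, 0, 0], [0, 0, 0], [0, 0, 0], [0, 0, 0], [0, 0, 0], [0, 0, 0], [0, 0, 0], [0, 0, 0]]'

```text
time_s: 6.4
position: [0.5189, 0.0018, 0.0807]
tcp_rot: [[-0.003, 0.866, -0.499], [0.002, -0.499, -0.866], [-1.0, -0.003, -0.0]]
force: [-0.5, 0.2, -0.3]
opening: 0.958
```

send_rows --fingers '[1, 1, 1, 1, 1, 1, 1]' --dp '[[0.5, 0, -15], [0.5, 0, -30], [0.5, 0, -45], [0.5, 0, -60], [0.5, 0, -72], [0.5, 0, -77], [0.5, 0, -77]]' --turn '[[0, 0, 0], [0, 0, 0], [0, 0, 0], [0, 0, 0], [0, 0, 0], [0, 0, 0], [0, 0, 0]]'

```text
time_s: 6.98
position: [0.5187, 0.0019, 0.0026]
tcp_rot: [[-0.005, 0.866, -0.5], [0.003, -0.5, -0.866], [-1.0, -0.005, 0.0]]
force: [0.2, -0.5, 0.2]
opening: 1.0
```

send_rows --fingers '[1, 1, 1, 1]' --dp '[[1.5, 2.6, 0], [3, 5.2, 0], [4, 7, 0], [4, 7, 0]]' --turn '[[0, 0, 0], [0, 0, 0], [0, 0, 0], [0, 0, 0]]'

```text
time_s: 7.32
position: [0.5236, 0.0093, 0.0034]
tcp_rot: [[-0.003, 0.867, -0.499], [0.002, -0.499, -0.867], [-1.0, -0.004, -0.0]]
force: [0.5, -0.1, -0.2]
opening: 1.004
```

send_rows --fingers '[1, 1, 1]' --dp '[[0.5, 0.87, 0], [0.5, 0.87, 0], [0.5, 0.87, 0]]' --turn '[[0, 0, 0], [0, 0, 0], [0, 0, 0]]'

```text
time_s: 7.57
position: [0.5244, 0.0102, 0.0037]
tcp_rot: [[-0.002, 0.867, -0.499], [0.002, -0.499, -0.867], [-1.0, -0.003, -0.001]]
force: [-0.7, 0.2, 0.5]
opening: 1.001
```

send_rows --fingers '[1, 1, 1]' --dp '[[0.5, 0.87, 0], [0.5, 0.87, 0], [0.5, 0.87, 0]]' --turn '[[0, 0, 0], [0, 0, 0], [0, 0, 0]]'

```text
time_s: 7.82
position: [0.5249, 0.0111, 0.0037]
tcp_rot: [[-0.002, 0.867, -0.499], [0.002, -0.499, -0.867], [-1.0, -0.003, -0.001]]
force: [0.6, 0.7, 0.7]
opening: 0.999
```

send_rows --fingers '[1, 1, 1]' --dp '[[0.5, 0.87, 0], [0.5, 0.87, 0], [0.5, 0.87, 0]]' --turn '[[0, 0, 0], [0, 0, 0], [0, 0, 0]]'

```text
time_s: 8.07
position: [0.525, 0.0116, 0.0036]
tcp_rot: [[-0.003, 0.867, -0.498], [0.002, -0.498, -0.867], [-1.0, -0.003, 0.0]]
force: [-0.6, -2.7, -0.3]
opening: 1.0
```

send_rows --fingers '[1, 1, 1]' --dp '[[0.5, 0.87, 0], [0.5, 0.87, 0], [0.5, 0.87, 0]]' --turn '[[0, 0, 0], [0, 0, 0], [0, 0, 0]]'

```text
time_s: 8.32
position: [0.5249, 0.0117, 0.0036]
tcp_rot: [[-0.004, 0.867, -0.498], [0.001, -0.498, -0.867], [-1.0, -0.004, 0.002]]
force: [-1.4, -4.9, 0.3]
opening: 0.997
```

Contact is at TCP ≈ (0.525, 0.0116) with about 5 N on the rim. Next I'll work out the first 60° of the orbit.

```bash
cat > orb.py <<'E'
from h import *
import sys,json
# args: e_target(mm), degrees, rows, [Ax Ay mm]
e,deg,n=float(sys.argv[1]),float(sys.argv[2]),int(sys.argv[3])
A=np.array([float(sys.argv[4]),float(sys.argv[5])]) if len(sys.argv)>4 else np.array([519.7,2.3])
s=bot.read_state();R=s["tcp_rot"];p=s["position"]*1000
yaw=np.degrees(np.arctan2(R[1,2],R[0,2]))
d=np.array([np.cos(np.radians(yaw)),np.sin(np.radians(yaw))]);v=p[:2]-A
f=s["force"]
print("t",s["time_s"],"yaw %.1f e %.2f tang %.2f z %.1f Frad(out) %.1f Ftan(ccw) %.1f Fz %.1f j6 %.0f tilt %.4f %.4f"%(yaw,-v@d,-(v@np.array([-d[1],d[0]])),p[2],f[:2]@d,f[:2]@[-d[1],d[0]],f[2],s["joint_positions"][5],R[0,0],R[1,0]))
dp=[];tn=[]
for k in range(1,n+1):
    a=np.radians(yaw+deg*k/n);q=A-e*np.array([np.cos(a),np.sin(a)])-p[:2]
    dp.append([round(float(q[0]),1),round(float(q[1]),1),round(3.5-p[2],1)]);tn.append([0,0,round(float(np.radians(deg*k/n)),3)])
print(json.dumps(dp));print(json.dumps(tn))
E
python3 orb.py 11.8 60 10
```

```text
t 8.3167 yaw -119.8 e 10.76 tang 0.13 z 3.6 Frad(out) 4.9 Ftan(ccw) 1.2 Fz 0.3 j6 109 tilt -0.0043 0.0005
[[-0.5, 1.4, -0.1], [-1.6, 1.8, -0.1], [-2.8, 2.2, -0.1], [-4.0, 2.3, -0.1], [-5.3, 2.4, -0.1], [-6.5, 2.3, -0.1], [-7.7, 2.1, -0.1], [-8.9, 1.8, -0.1], [-10.1, 1.4, -0.1], [-11.2, 0.8, -0.1]]
[[0, 0, 0.105], [0, 0, 0.209], [0, 0, 0.314], [0, 0, 0.419], [0, 0, 0.524], [0, 0, 0.628], [0, 0, 0.733], [0, 0, 0.838], [0, 0, 0.942], [0, 0, 1.047]]
```

send_rows --fingers '[1, 1, 1, 1, 1, 1, 1, 1, 1, 1]' --dp '[[-0.5, 1.4, 0], [-1.6, 1.8, 0], [-2.8, 2.2, 0], [-4.0, 2.3, 0], [-5.3, 2.4, 0], [-6.5, 2.3, 0], [-7.7, 2.1, 0], [-8.9, 1.8, 0], [-10.1, 1.4, 0], [-11.2, 0.8, 0]]' --turn '[[0, 0, 0.105], [0, 0, 0.209], [0, 0, 0.314], [0, 0, 0.419], [0, 0, 0.524], [0, 0, 0.628], [0, 0, 0.733], [0, 0, 0.838], [0, 0, 0.942], [0, 0, 1.047]]'

```text
time_s: 9.15
position: [0.514, 0.0124, 0.0036]
tcp_rot: [[-0.002, 0.862, 0.506], [-0.003, 0.506, -0.862], [-1.0, -0.003, 0.002]]
force: [-0.1, -1.3, 0.7]
opening: 0.998
```

```bash
python3 orb.py 11.8 60 10; python3 - <<'E'
from h import *
s,c=wrist();cv2.imwrite("pics/w5.png",cv2.resize(c["img"],(800,600)))
E
```

```text
t 9.15 yaw -59.6 e 11.63 tang -0.23 z 3.6 Frad(out) 1.1 Ftan(ccw) -0.7 Fz 0.7 j6 49 tilt -0.0019 -0.0034
[[-1.3, -0.7, -0.1], [-2.3, -1.4, -0.1], [-3.1, -2.3, -0.1], [-3.9, -3.3, -0.1], [-4.6, -4.3, -0.1], [-5.1, -5.4, -0.1], [-5.6, -6.6, -0.1], [-5.9, -7.8, -0.1], [-6.1, -9.0, -0.1], [-6.1, -10.2, -0.1]]
[[0, 0, 0.105], [0, 0, 0.209], [0, 0, 0.314], [0, 0, 0.419], [0, 0, 0.524], [0, 0, 0.628], [0, 0, 0.733], [0, 0, 0.838], [0, 0, 0.942], [0, 0, 1.047]]
```

View pics/w5.png

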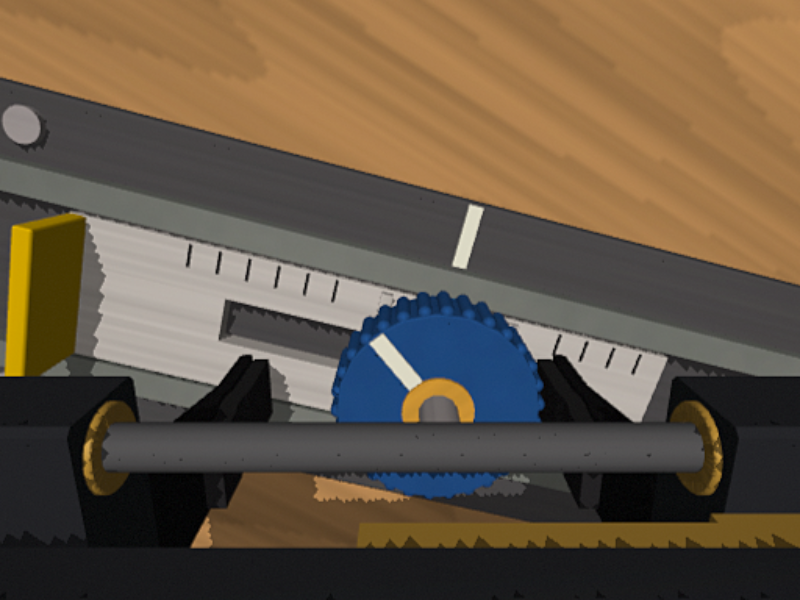

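It works: the mark (395,360) turned with the tool, now about 60° from the base line (468,235). The radial force fell from 5 N to 1 N, so I'll shift the axis estimate slightly and continue.

```bash
python3 orb.py 11.8 60 10 518.7 2.9
```

```text
t 9.2 yaw -59.4 e 10.60 tang -0.71 z 3.6 Frad(out) 1.6 Ftan(ccw) 1.1 Fz -0.2 j6 49 tilt -0.0019 -0.0035
[[-2.3, -0.0, -0.1], [-3.2, -0.8, -0.1], [-4.1, -1.7, -0.1], [-4.8, -2.7, -0.1], [-5.5, -3.7, -0.1], [-6.0, -4.8, -0.1], [-6.5, -6.0, -0.1], [-6.8, -7.2, -0.1], [-7.0, -8.4, -0.1], [-7.0, -9.6, -0.1]]
[[0, 0, 0.105], [0, 0, 0.209], [0, 0, 0.314], [0, 0, 0.419], [0, 0, 0.524], [0, 0, 0.628], [0, 0, 0.733], [0, 0, 0.838], [0, 0, 0.942], [0, 0, 1.047]]
```

send_rows --fingers '[1, 1, 1, 1, 1, 1, 1, 1, 1, 1]' --dp '[[-2.1, 0, 0], [-3.2, -0.8, 0], [-4.1, -1.7, 0], [-4.8, -2.7, 0], [-5.5, -3.7, 0], [-6.0, -4.8, 0], [-6.5, -6.0, 0], [-6.8, -7.2, 0], [-7.0, -8.4, 0], [-7.0, -9.6, 0]]' --turn '[[0, 0, 0.105], [0, 0, 0.209], [0, 0, 0.314], [0, 0, 0.419], [0, 0, 0.524], [0, 0, 0.628], [0, 0, 0.733], [0, 0, 0.838], [0, 0, 0.942], [0, 0, 1.047]]'

```text
time_s: 10.03
position: [0.5081, 0.0028, 0.0038]
tcp_rot: [[0.004, -0.013, 1.0], [-0.003, 1.0, 0.013], [-1.0, -0.003, 0.004]]
force: [0.8, -1.1, -1.0]
opening: 1.002
```

```bash
python3 orb.py 11.8 60 10 518.7 2.9; python3 - <<'E'
from h import *
s,c=wrist();cv2.imwrite("pics/w6.png",cv2.resize(c["img"],(800,600)))
E
```

```text
t 10.0333 yaw 0.7 e 10.56 tang -0.05 z 3.8 Frad(out) 0.8 Ftan(ccw) -1.1 Fz -1.0 j6 -13 tilt 0.0045 -0.0033
[[-1.2, -1.3, -0.3], [-1.0, -2.5, -0.3], [-0.6, -3.7, -0.3], [-0.2, -4.9, -0.3], [0.4, -5.9, -0.3], [1.1, -7.0, -0.3], [1.9, -7.9, -0.3], [2.8, -8.8, -0.3], [3.7, -9.6, -0.3], [4.8, -10.2, -0.3]]
[[0, 0, 0.105], [0, 0, 0.209], [0, 0, 0.314], [0, 0, 0.419], [0, 0, 0.524], [0, 0, 0.628], [0, 0, 0.733], [0, 0, 0.838], [0, 0, 0.942], [0, 0, 1.047]]
```

View pics/w6.png

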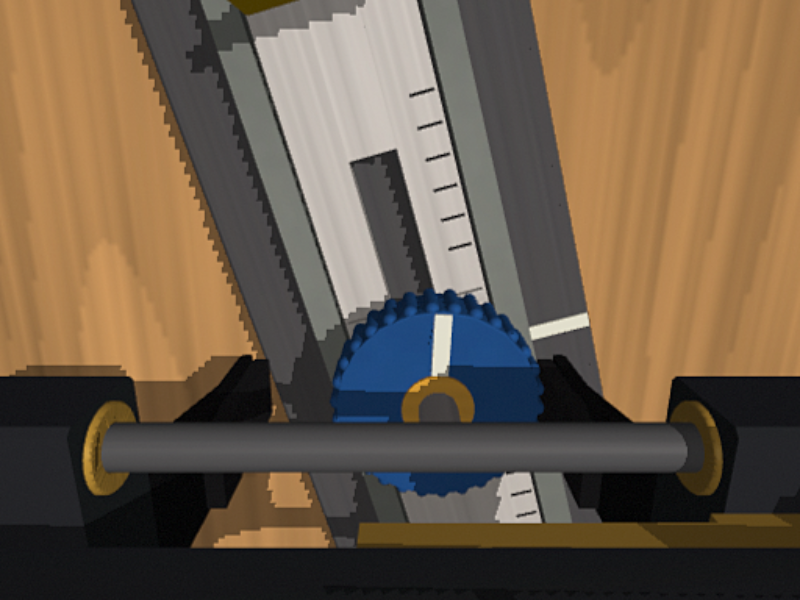

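The nut slipped for much of that stretch: the mark moved to (442,345) in the image with only about 1 N radial left. I'll press deeper, add a mark-angle measurement, and use shorter, force-checked steps.

```bash
cat > mark.py <<'E'
from h import *
import sys
def markang(c,A=np.array([.5197,.0018]),verbose=True):
    hsv=cv2.cvtColor(c["img"],cv2.COLOR_BGR2HSV);P=cloud(c)
    r=np.linalg.norm(P[...,:2]-A,axis=-1)
    w=(hsv[...,1]<60)&(hsv[...,2]>90)&(c["z_map"]>0)
    m=w&(P[...,2]>.046)&(P[...,2]<.061)&(r<.034)&(r>.011)
    k,l,st,ce=cv2.connectedComponentsWithStats(m.astype(np.uint8))
    if k<2:return None
    i=1+np.argmax(st[1:,4]);q=P[l==i]
    pts=q[:,:2]-A;mean=pts.mean(0);u,s,vt=np.linalg.svd(pts-mean);d=vt[0]*np.sign(vt[0]@mean)
    b=16.14
    return st[i,4],ce[i]*1.5625,"z %.4f"%np.median(q[:,2]),"pca %.1f mean %.1f"%((np.degrees(np.arctan2(d[1],d[0]))-b)%360,(np.degrees(np.arctan2(mean[1],mean[0]))-b)%360)
if __name__=="__main__":
    s,c=wrist()
    if len(sys.argv)>1: cv2.imwrite("pics/%s.png"%sys.argv[1],cv2.resize(c["img"],(800,600)))
    print(markang(c))
E
python3 -c "
from mark import *
print(markang(dict(np.load('w1.npz'))))"; python3 mark.py;python3 orb.py 14 30 6 518.7 2.9;
```

```text
(np.int32(104), array([374.78966346, 247.41586538]), 'z 0.0511', 'pca 359.3 mean 5.9')
(np.int32(457), array([441.36693107, 343.98249453]), 'z 0.0516', 'pca 72.3 mean 79.4')
t 10.1333 yaw 0.4 e 10.64 tang -0.05 z 3.8 Frad(out) 1.1 Ftan(ccw) 1.4 Fz -0.1 j6 -12 tilt 0.0043 -0.0031
[[-3.3, -1.3, -0.3], [-3.1, -2.5, -0.3], [-2.9, -3.7, -0.3], [-2.5, -4.9, -0.3], [-2.0, -6.0, -0.3], [-1.4, -7.1, -0.3]]
[[0, 0, 0.087], [0, 0, 0.175], [0, 0, 0.262], [0, 0, 0.349], [0, 0, 0.436], [0, 0, 0.524]]
```

send_rows --fingers '[1, 1, 1, 1, 1, 1]' --dp '[[-3.3, -1.3, 0], [-3.1, -2.5, 0], [-2.9, -3.7, 0], [-2.5, -4.9, 0], [-2.0, -6.0, 0], [-1.4, -7.1, 0]]' --turn '[[0, 0, 0.087], [0, 0, 0.175], [0, 0, 0.262], [0, 0, 0.349], [0, 0, 0.436], [0, 0, 0.524]]'

```text
time_s: 10.63
position: [0.5106, -0.0045, 0.0042]
tcp_rot: [[0.013, -0.505, 0.863], [-0.001, 0.863, 0.505], [-1.0, -0.008, 0.011]]
force: [5.2, 1.8, -2.2]
opening: 0.998
```

```bash
python3 mark.py;python3 orb.py 14 60 10 518.7 2.9;
```

```text
(np.int32(454), array([448.37899229, 337.48967511]), 'z 0.0519', 'pca 97.2 mean 101.9')
t 10.6833 yaw 30.5 e 10.73 tang 2.30 z 4.3 Frad(out) 6.4 Ftan(ccw) 0.1 Fz -1.4 j6 -44 tilt 0.0127 -0.0011
[[-3.2, -0.9, -0.8], [-2.2, -2.0, -0.8], [-1.2, -3.1, -0.8], [-0.0, -4.0, -0.8], [1.2, -4.8, -0.8], [2.5, -5.4, -0.8], [3.9, -5.9, -0.8], [5.3, -6.3, -0.8], [6.7, -6.5, -0.8], [8.2, -6.6, -0.8]]
[[0, 0, 0.105], [0, 0, 0.209], [0, 0, 0.314], [0, 0, 0.419], [0, 0, 0.524], [0, 0, 0.628], [0, 0, 0.733], [0, 0, 0.838], [0, 0, 0.942], [0, 0, 1.047]]
```

```bash
python3 - <<'E'
s=open('orb.py').read()
s=s.replace('tn.append([0,0,round(float(np.radians(deg*k/n)),3)])','''Z=np.array([np.cos(a),np.sin(a),0]);X=np.array([0,0,-1.]);Rt=np.c_[X,np.cross(Z,X),Z];tn.append(np.round(Rotation.from_matrix(Rt@R.T).as_rotvec(),3).tolist())''').replace("import sys,json","import sys,json\nfrom scipy.spatial.transform import Rotation")
open('orb.py','w').write(s)
E
python3 orb.py 14 60 10 518.7 2.9
```

```text
t 10.6833 yaw 30.5 e 10.73 tang 2.30 z 4.3 Frad(out) 6.4 Ftan(ccw) 0.1 Fz -1.4 j6 -44 tilt 0.0127 -0.0011
[[-3.2, -0.9, -0.8], [-2.2, -2.0, -0.8], [-1.2, -3.1, -0.8], [-0.0, -4.0, -0.8], [1.2, -4.8, -0.8], [2.5, -5.4, -0.8], [3.9, -5.9, -0.8], [5.3, -6.3, -0.8], [6.7, -6.5, -0.8], [8.2, -6.6, -0.8]]
[[0.0, 0.013, 0.105], [-0.0, 0.013, 0.209], [-0.001, 0.013, 0.314], [-0.002, 0.013, 0.419], [-0.002, 0.013, 0.524], [-0.003, 0.013, 0.628], [-0.004, 0.013, 0.733], [-0.004, 0.012, 0.838], [-0.005, 0.012, 0.943], [-0.006, 0.012, 1.047]]
```

send_rows --fingers '[1, 1, 1, 1, 1, 1, 1, 1, 1, 1]' --dp '[[-3.2, -0.9, -0.8], [-2.2, -2.0, -0.8], [-1.2, -3.1, -0.8], [0, -4.0, -0.8], [1.2, -4.8, -0.8], [2.5, -5.4, -0.8], [3.9, -5.9, -0.8], [5.3, -6.3, -0.8], [6.7, -6.5, -0.8], [8.2, -6.6, -0.8]]' --turn '[[0.0, 0.013, 0.105], [0, 0.013, 0.209], [-0.001, 0.013, 0.314], [-0.002, 0.013, 0.419], [-0.002, 0.013, 0.524], [-0.003, 0.013, 0.628], [-0.004, 0.013, 0.733], [-0.004, 0.012, 0.838], [-0.005, 0.012, 0.943], [-0.006, 0.012, 1.047]]'

```text
time_s: 11.52
position: [0.5198, -0.0081, 0.0045]
tcp_rot: [[0.002, -1.0, -0.005], [0.004, -0.005, 1.0], [-1.0, -0.002, 0.004]]
force: [1.2, 11.0, 9.2]
opening: 0.996
```

```bash
python3 mark.py w7;python3 orb.py 14 60 10 518.7 2.9;
```

```text
(np.int32(463), array([447.13822894, 340.18965983]), 'z 0.0523', 'pca 158.4 mean 155.7')
t 11.5667 yaw 90.6 e 11.02 tang 0.90 z 4.5 Frad(out) 10.5 Ftan(ccw) -1.4 Fz 8.2 j6 -104 tilt 0.0019 0.0038
[[0.6, -2.9, -1.0], [2.0, -2.7, -1.0], [3.4, -2.3, -1.0], [4.8, -1.7, -1.0], [6.1, -1.0, -1.0], [7.3, -0.2, -1.0], [8.5, 0.7, -1.0], [9.5, 1.7, -1.0], [10.4, 2.9, -1.0], [11.2, 4.1, -1.0]]
[[-0.004, 0.002, 0.105], [-0.004, 0.001, 0.209], [-0.004, 0.001, 0.314], [-0.004, 0.001, 0.419], [-0.004, 0.001, 0.524], [-0.004, 0.001, 0.628], [-0.004, 0.0, 0.733], [-0.004, 0.0, 0.838], [-0.004, -0.0, 0.942], [-0.004, -0.0, 1.047]]
```

View pics/w7.png

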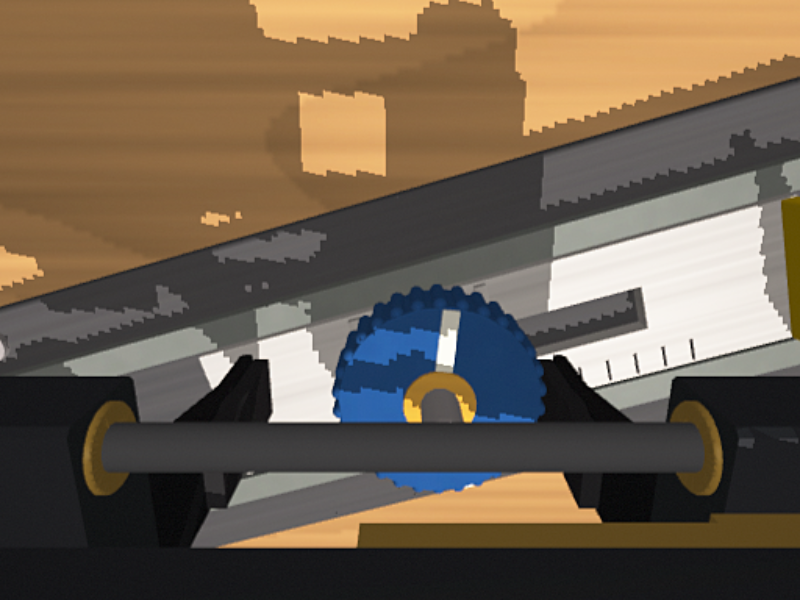

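The mark turned with the tool, at (448,340) in this view, and the nut is at 158°. One more 48° completes this stroke within the wrist's range.

send_rows --fingers '[1, 1, 1, 1, 1, 1, 1, 1]' --dp '[[0.6, -2.4, 0], [2.0, -2.2, 0], [3.4, -1.8, 0], [4.7, -1.2, 0], [5.9, -0.5, 0], [7.1, 0.2, 0], [8.2, 1.0, 0], [9.1, 2.0, 0]]' --turn '[[-0.004, 0.002, 0.105], [-0.004, 0.001, 0.209], [-0.004, 0.001, 0.314], [-0.004, 0.001, 0.419], [-0.004, 0.001, 0.524], [-0.004, 0.001, 0.628], [-0.004, 0.0, 0.733], [-0.004, 0.0, 0.838]]'

```text
time_s: 12.23
position: [0.5265, -0.0042, 0.0044]
tcp_rot: [[-0.004, -0.663, -0.749], [0.003, -0.749, 0.663], [-1.0, 0.001, 0.005]]
force: [-1.0, 3.4, 2.7]
opening: 0.998
```

```bash
python3 mark.py;python3 orb.py 0 -10 1 519.3 2.3;
```

```text
(np.int32(462), array([445.03179113, 343.77367424]), 'z 0.0528', 'pca 208.2 mean 200.5')
t 12.2833 yaw 138.7 e 9.71 tang -0.07 z 4.3 Frad(out) 3.9 Ftan(ccw) -1.2 Fz 2.7 j6 -152 tilt -0.0046 0.0029
[[-7.3, 6.5, -0.8]]
[[-0.003, -0.004, -0.175]]
```

send_rows --fingers '[1, 1, 1, 1, 1, 1, 1, 1, 1, 1]' --dp '[[-7.3, 6.5, -0.8], [-7.3, 6.5, -0.8], [-7.3, 6.5, -0.8], [-7.3, 6.5, -0.8], [-7.3, 6.5, -0.8], [-7.3, 6.5, -0.8], [-7.3, 6.5, -0.8], [-7.3, 6.5, -0.8], [-7.3, 6.5, -0.8], [-7.3, 6.5, -0.8]]' --turn '[[0, 0, 0], [0, 0, -0.1], [0, 0, -0.22], [0, 0, -0.34], [0, 0, -0.46], [0, 0, -0.58], [0, 0, -0.7], [0, 0, -0.82], [0, 0, -0.94], [0, 0, -1.06]]'

```text
time_s: 13.12
position: [0.5185, 0.0027, 0.0034]
tcp_rot: [[-0.0, -0.976, 0.219], [0.005, 0.219, 0.976], [-1.0, 0.001, 0.005]]
force: [0.0, -0.3, 0.3]
opening: 1.002
```

```bash
python3 mark.py;python3 orb.py 0 -68.7 10 519.3 2.3;
```

```text
(np.int32(468), array([344.34094551, 375.63100962]), 'z 0.0528', 'pca 208.3 mean 200.2')
t 13.1667 yaw 77.1 e -0.25 tang -0.94 z 3.4 Frad(out) 0.6 Ftan(ccw) 0.0 Fz -0.8 j6 -90 tilt -0.0004 0.0056
[[0.9, -0.5, 0.1], [0.9, -0.5, 0.1], [0.9, -0.5, 0.1], [0.9, -0.5, 0.1], [0.9, -0.5, 0.1], [0.9, -0.5, 0.1], [0.9, -0.5, 0.1], [0.9, -0.5, 0.1], [0.9, -0.5, 0.1], [0.9, -0.5, 0.1]]
[[-0.006, -0.0, -0.12], [-0.006, 0.0, -0.24], [-0.006, 0.001, -0.36], [-0.006, 0.001, -0.48], [-0.006, 0.001, -0.6], [-0.005, 0.002, -0.719], [-0.005, 0.002, -0.839], [-0.005, 0.002, -0.959], [-0.005, 0.003, -1.079], [-0.005, 0.003, -1.199]]
```

Nut stays at 208° with the tool free. I'll keep rotating back.

send_rows --fingers '[1, 1, 1, 1, 1, 1, 1, 1, 1, 1]' --dp '[[0.9, -0.5, 0], [0.9, -0.5, 0], [0.9, -0.5, 0], [0.9, -0.5, 0], [0.9, -0.5, 0], [0.9, -0.5, 0], [0.9, -0.5, 0], [0.9, -0.5, 0], [0.9, -0.5, 0], [0.9, -0.5, 0]]' --turn '[[-0.006, 0, -0.12], [-0.006, 0, -0.24], [-0.006, 0, -0.36], [-0.006, 0, -0.48], [-0.006, 0, -0.6], [-0.005, 0.002, -0.72], [-0.005, 0.002, -0.84], [-0.005, 0.002, -0.96], [-0.005, 0.003, -1.08], [-0.005, 0.003, -1.2]]'

```text
time_s: 14.0
position: [0.5188, 0.0025, 0.0032]
tcp_rot: [[-0.0, -0.138, 0.99], [0.0, 0.99, 0.138], [-1.0, 0.0, -0.0]]
force: [0.2, 0.7, 0.7]
opening: 1.001
```

send_rows --fingers '[1, 1, 1, 1, 1, 1, 1, 1, 1, 1]' --dp '[[0, 0, 0], [0, 0, 0], [0, 0, 0], [0, 0, 0], [0, 0, 0], [0, 0, 0], [0, 0, 0], [0, 0, 0], [0, 0, 0], [0, 0, 0]]' --turn '[[0, 0, -0.12], [0, 0, -0.24], [0, 0, -0.36], [0, 0, -0.48], [0, 0, -0.6], [0, 0, -0.72], [0, 0, -0.84], [0, 0, -0.96], [0, 0, -1.08], [0, 0, -1.2]]'

```text
time_s: 14.83
position: [0.5181, 0.0028, 0.0031]
tcp_rot: [[-0.0, 0.877, 0.48], [0.0, 0.48, -0.877], [-1.0, -0.0, -0.001]]
force: [-0.5, 0.4, -0.3]
opening: 1.0
```

```bash
python3 mark.py;python3 orb.py 0 -74 10 519.3 2.3;
```

```text
(np.int32(151), array([425.27938742, 483.24710265]), 'z 0.0528', 'pca 215.0 mean 202.3')
t 14.8833 yaw -61.5 e 0.99 tang 0.70 z 3.1 Frad(out) 0.4 Ftan(ccw) 0.6 Fz -0.2 j6 49 tilt -0.0004 0.0005
[[1.1, -0.5, 0.4], [1.1, -0.5, 0.4], [1.1, -0.5, 0.4], [1.1, -0.5, 0.4], [1.1, -0.5, 0.4], [1.1, -0.5, 0.4], [1.1, -0.5, 0.4], [1.1, -0.5, 0.4], [1.1, -0.5, 0.4], [1.1, -0.5, 0.4]]
[[-0.001, -0.0, -0.129], [-0.001, -0.0, -0.258], [-0.001, -0.0, -0.387], [-0.001, -0.0, -0.517], [-0.001, -0.0, -0.646], [-0.001, -0.0, -0.775], [-0.001, -0.0, -0.904], [-0.001, -0.0, -1.033], [-0.001, -0.0, -1.162], [-0.001, 0.0, -1.292]]
```

send_rows --fingers '[1, 1, 1, 1, 1, 1, 1, 1, 1, 1]' --dp '[[1, -0.5, 0], [1, -0.5, 0], [1, -0.5, 0], [1, -0.5, 0], [1, -0.5, 0], [1, -0.5, 0], [1, -0.5, 0], [1, -0.5, 0], [1, -0.5, 0], [1, -0.5, 0]]' --turn '[[0, 0, -0.124], [0, 0, -0.248], [0, 0, -0.372], [0, 0, -0.496], [0, 0, -0.62], [0, 0, -0.744], [0, 0, -0.868], [0, 0, -0.992], [0, 0, -1.116], [0, 0, -1.24]]'

```text
time_s: 15.72
position: [0.5187, 0.0025, 0.003]
tcp_rot: [[-0.0, 0.734, -0.679], [0.0, -0.679, -0.734], [-1.0, -0.0, -0.0]]
force: [-0.2, 0.4, -0.3]
opening: 0.997
```

```bash
python3 orb.py 12.5 0 1 519.3 2.3;
```

```text
t 15.7167 yaw -132.7 e -0.20 tang 0.57 z 3.0 Frad(out) -0.1 Ftan(ccw) -0.4 Fz -0.3 j6 121 tilt -0.0000 0.0004
[[9.0, 8.9, 0.5]]
[[-0.0, -0.0, -0.0]]
```

send_rows --fingers '[1, 1, 1, 1, 1, 1, 1]' --dp '[[2, 2, 0.5], [4, 4, 1], [6, 6, 1], [7, 7, 1], [8, 8, 1], [9, 9, 1], [9, 9, 1]]' --turn '[[0, 0, 0], [0, 0, 0], [0, 0, 0], [0, 0, 0], [0, 0, 0], [0, 0, 0], [0, 0, 0]]'

```text
time_s: 16.3
position: [0.5259, 0.0108, 0.0038]
tcp_rot: [[-0.004, 0.736, -0.676], [-0.001, -0.676, -0.736], [-1.0, -0.002, 0.004]]
force: [-2.4, -5.0, 2.6]
opening: 1.002
```

```bash
sed -i 's/round(3.5-p/round(4.5-p/' orb.py; python3 orb.py 13.5 60 10 519.3 2.3;
```

```text
t 16.3 yaw -132.6 e 10.69 tang 0.90 z 3.8 Frad(out) 5.3 Ftan(ccw) 1.6 Fz 2.6 j6 122 tilt -0.0042 -0.0010
[[1.5, 2.4, 0.7], [0.3, 3.1, 0.7], [-1.0, 3.8, 0.7], [-2.3, 4.3, 0.7], [-3.6, 4.7, 0.7], [-5.0, 4.9, 0.7], [-6.4, 5.0, 0.7], [-7.8, 5.0, 0.7], [-9.2, 4.8, 0.7], [-10.6, 4.4, 0.7]]
[[0.001, -0.004, 0.105], [0.001, -0.004, 0.209], [0.002, -0.004, 0.314], [0.002, -0.004, 0.419], [0.002, -0.004, 0.524], [0.002, -0.004, 0.628], [0.002, -0.004, 0.733], [0.003, -0.004, 0.838], [0.003, -0.003, 0.942], [0.003, -0.003, 1.047]]
```

send_rows --fingers '[1, 1, 1, 1, 1, 1, 1, 1, 1, 1]' --dp '[[1.5, 2.4, 0.7], [0.3, 3.1, 0.7], [-1.0, 3.8, 0.7], [-2.3, 4.3, 0.7], [-3.6, 4.7, 0.7], [-5.0, 4.9, 0.7], [-6.5, 5.1, 0.7], [-8.0, 5.2, 0.7], [-9.5, 5.1, 0.7], [-11, 4.8, 0.7]]' --turn '[[0.001, -0.004, 0.105], [0.001, -0.004, 0.209], [0.002, -0.004, 0.314], [0.002, -0.004, 0.419], [0.002, -0.004, 0.524], [0.002, -0.004, 0.628], [0.002, -0.004, 0.733], [0.003, -0.004, 0.838], [0.003, -0.003, 0.942], [0.003, -0.003, 1.047]]'

```text
time_s: 17.13
position: [0.5164, 0.0136, 0.0045]
tcp_rot: [[0.003, 0.952, 0.306], [-0.003, 0.306, -0.952], [-1.0, 0.002, 0.003]]
force: [1.4, -6.9, -1.8]
opening: 1.002
```

```bash
python3 mark.py w8; python3 orb.py 14 60 10 519.0 2.6;
```

```text
(np.int32(376), array([509.30019947, 414.66505984]), 'z 0.0532', 'pca 270.7 mean 263.9')
t 17.1833 yaw -72.0 e 11.26 tang -0.92 z 4.6 Frad(out) 6.5 Ftan(ccw) -0.2 Fz -2.3 j6 61 tilt 0.0030 -0.0028
[[-3.1, 1.8, -0.1], [-4.4, 1.1, -0.1], [-5.6, 0.3, -0.1], [-6.8, -0.6, -0.1], [-7.8, -1.6, -0.1], [-8.7, -2.8, -0.1], [-9.5, -4.0, -0.1], [-10.2, -5.3, -0.1], [-10.7, -6.7, -0.1], [-11.1, -8.1, -0.1]]
[[0.003, 0.003, 0.105], [0.003, 0.003, 0.209], [0.002, 0.003, 0.314], [0.002, 0.004, 0.419], [0.002, 0.004, 0.524], [0.002, 0.004, 0.628], [0.002, 0.004, 0.733], [0.001, 0.004, 0.838], [0.001, 0.004, 0.942], [0.001, 0.004, 1.047]]
```

View pics/w8.png

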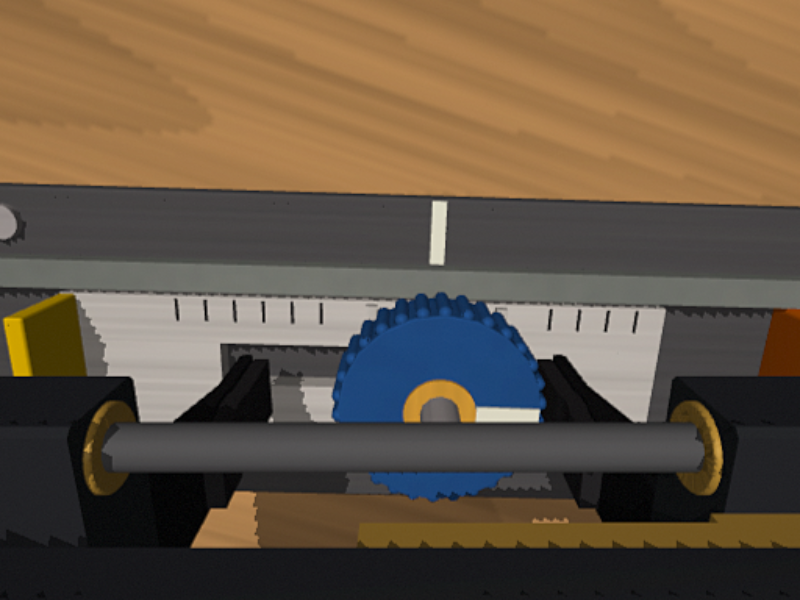

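The mark (509,414) is now at 270°, with no slip. Continuing.

send_rows --fingers '[1, 1, 1, 1, 1, 1, 1, 1, 1, 1]' --dp '[[-3.1, 1.8, 0], [-4.4, 1.1, 0], [-5.6, 0.3, 0], [-6.8, -0.6, 0], [-7.8, -1.6, 0], [-8.7, -2.8, 0], [-9.5, -4.0, 0], [-10.2, -5.3, 0], [-10.7, -6.7, 0], [-11.1, -8.1, 0]]' --turn '[[0.003, 0.003, 0.105], [0.003, 0.003, 0.209], [0.002, 0.003, 0.314], [0.002, 0.004, 0.419], [0.002, 0.004, 0.524], [0.002, 0.004, 0.628], [0.002, 0.004, 0.733], [0.001, 0.004, 0.838], [0.001, 0.004, 0.942], [0.001, 0.004, 1.047]]'

```text
time_s: 18.02
position: [0.5082, 0.0045, 0.0048]
tcp_rot: [[0.006, 0.202, 0.979], [-0.001, 0.979, -0.202], [-1.0, -0.0, 0.006]]
force: [3.0, -1.6, -1.4]
opening: 0.997
```

```bash
python3 mark.py; python3 orb.py 14 60 10 519.0 2.6;
```

```text
(np.int32(323), array([509.27341331, 413.55456656]), 'z 0.0538', 'pca 328.3 mean 329.8')
t 18.0667 yaw -11.5 e 11.04 tang 0.39 z 4.9 Frad(out) 4.0 Ftan(ccw) 1.0 Fz -1.0 j6 -1 tilt 0.0055 -0.0012
[[-3.0, -0.5, -0.4], [-3.1, -1.9, -0.4], [-3.0, -3.4, -0.4], [-2.8, -4.9, -0.4], [-2.4, -6.3, -0.4], [-1.8, -7.6, -0.4], [-1.2, -8.9, -0.4], [-0.3, -10.1, -0.4], [0.6, -11.3, -0.4], [1.6, -12.3, -0.4]]
[[0.001, 0.006, 0.105], [0.001, 0.006, 0.209], [0.0, 0.006, 0.314], [0.0, 0.006, 0.419], [-0.0, 0.006, 0.524], [-0.001, 0.006, 0.628], [-0.001, 0.006, 0.733], [-0.001, 0.006, 0.838], [-0.001, 0.006, 0.942], [-0.002, 0.006, 1.047]]
```

send_rows --fingers '[1, 1, 1, 1, 1, 1, 1, 1, 1, 1]' --dp '[[-3.2, -0.5, 0], [-3.3, -1.9, 0], [-3.2, -3.4, 0], [-2.9, -4.9, 0], [-2.4, -6.3, 0], [-1.8, -7.6, 0], [-1.2, -8.9, 0], [-0.3, -10.1, 0], [0.6, -11.2, 0], [1.6, -12.1, 0]]' --turn '[[0.001, 0.006, 0.105], [0.001, 0.006, 0.209], [0.0, 0.006, 0.314], [0.0, 0.006, 0.419], [0, 0.006, 0.524], [-0.001, 0.006, 0.628], [-0.001, 0.006, 0.733], [-0.001, 0.006, 0.838], [-0.001, 0.006, 0.942], [-0.002, 0.006, 1.047]]'

```text
time_s: 18.9
position: [0.514, -0.0076, 0.0054]
tcp_rot: [[0.008, -0.75, 0.661], [-0.0, 0.661, 0.75], [-1.0, -0.007, 0.005]]
force: [5.7, 5.0, -1.2]
opening: 0.998
```

```bash
python3 mark.py; python3 orb.py 13.5 60 10 519.0 2.6;
```

```text
(np.int32(402), array([506.58426617, 410.19900498]), 'z 0.0542', 'pca 22.3 mean 30.9')
t 18.95 yaw 48.9 e 10.91 tang 3.03 z 5.5 Frad(out) 7.1 Ftan(ccw) -0.7 Fz -0.4 j6 -62 tilt 0.0081 -0.0005
[[-2.9, -0.8, -1.0], [-1.7, -1.6, -1.0], [-0.4, -2.2, -1.0], [0.9, -2.7, -1.0], [2.3, -3.0, -1.0], [3.7, -3.2, -1.0], [5.1, -3.3, -1.0], [6.5, -3.2, -1.0], [7.9, -3.0, -1.0], [9.3, -2.6, -1.0]]
[[0.0, 0.008, 0.105], [-0.0, 0.008, 0.209], [-0.001, 0.008, 0.314], [-0.001, 0.008, 0.419], [-0.002, 0.008, 0.524], [-0.002, 0.008, 0.628], [-0.003, 0.008, 0.733], [-0.003, 0.008, 0.838], [-0.003, 0.008, 0.942], [-0.004, 0.008, 1.047]]
```

send_rows --fingers '[1, 1, 1, 1, 1, 1, 1, 1, 1, 1]' --dp '[[-2.9, -0.8, -0.5], [-1.7, -1.6, -0.5], [-0.4, -2.2, -0.5], [0.9, -2.7, -0.5], [2.3, -3.0, -0.5], [3.7, -3.2, -0.5], [5.1, -3.3, -0.5], [6.5, -3.2, -0.5], [7.9, -3.0, -0.5], [9.3, -2.6, -0.5]]' --turn '[[0.0, 0.008, 0.105], [0, 0.008, 0.209], [-0.001, 0.008, 0.314], [-0.001, 0.008, 0.419], [-0.002, 0.008, 0.524], [-0.002, 0.008, 0.628], [-0.003, 0.008, 0.733], [-0.003, 0.008, 0.838], [-0.003, 0.008, 0.942], [-0.004, 0.008, 1.047]]'

```text
time_s: 19.78
position: [0.522, -0.0074, 0.0054]
tcp_rot: [[-0.003, -0.946, -0.324], [0.004, -0.324, 0.946], [-1.0, 0.002, 0.004]]
force: [-1.4, 7.0, 5.9]
opening: 0.999
```

```bash
python3 mark.py; python3 orb.py 13.2 34 6 519.0 2.6;
```

```text
(np.int32(413), array([505.83005448, 414.45596247]), 'z 0.0548', 'pca 89.9 mean 94.2')
t 19.8333 yaw 109.2 e 10.39 tang -0.48 z 5.4 Frad(out) 7.6 Ftan(ccw) -0.7 Fz 6.9 j6 -123 tilt -0.0033 0.0034
[[2.6, -2.0, -0.9], [3.7, -1.4, -0.9], [4.8, -0.7, -0.9], [5.8, 0.1, -0.9], [6.8, 1.1, -0.9], [7.6, 2.1, -0.9]]
[[-0.003, -0.003, 0.099], [-0.003, -0.004, 0.198], [-0.003, -0.004, 0.297], [-0.003, -0.004, 0.396], [-0.003, -0.004, 0.495], [-0.002, -0.004, 0.593]]
```

send_rows --fingers '[1, 1, 1, 1, 1, 1]' --dp '[[2.6, -2.0, 0], [3.7, -1.4, 0], [4.8, -0.7, 0], [5.8, 0.1, 0], [6.8, 1.1, 0], [7.6, 2.1, 0]]' --turn '[[-0.003, -0.003, 0.099], [-0.003, -0.004, 0.198], [-0.003, -0.004, 0.297], [-0.003, -0.004, 0.396], [-0.003, -0.004, 0.495], [-0.002, -0.004, 0.593]]'

```text
time_s: 20.33
position: [0.527, -0.0034, 0.0053]
tcp_rot: [[-0.005, -0.598, -0.802], [0.003, -0.802, 0.598], [-1.0, 0.001, 0.006]]
force: [-2.3, 3.4, 1.8]
opening: 0.998
```

```bash
python3 mark.py; python3 orb.py 0 -60 10 519.3 2.3;
```

```text
(np.int32(395), array([504.73892405, 414.96835443]), 'z 0.0550', 'pca 123.9 mean 124.5')
t 20.3833 yaw 143.5 e 9.61 tang 0.02 z 5.2 Frad(out) 4.6 Ftan(ccw) -0.6 Fz 3.4 j6 -156 tilt -0.0055 0.0027
[[-7.7, 5.7, -0.7], [-7.7, 5.7, -0.7], [-7.7, 5.7, -0.7], [-7.7, 5.7, -0.7], [-7.7, 5.7, -0.7], [-7.7, 5.7, -0.7], [-7.7, 5.7, -0.7], [-7.7, 5.7, -0.7], [-7.7, 5.7, -0.7], [-7.7, 5.7, -0.7]]
[[-0.003, -0.005, -0.105], [-0.003, -0.005, -0.209], [-0.004, -0.005, -0.314], [-0.004, -0.005, -0.419], [-0.004, -0.005, -0.524], [-0.004, -0.004, -0.628], [-0.005, -0.004, -0.733], [-0.005, -0.004, -0.838], [-0.005, -0.004, -0.942], [-0.005, -0.004, -1.047]]
```

send_rows --fingers '[1, 1, 1, 1, 1, 1, 1, 1, 1, 1]' --dp '[[-7.7, 5.7, -0.7], [-7.7, 5.7, -0.7], [-7.7, 5.7, -0.7], [-7.7, 5.7, -0.7], [-7.7, 5.7, -0.7], [-7.7, 5.7, -0.7], [-7.7, 5.7, -0.7], [-7.7, 5.7, -0.7], [-7.7, 5.7, -0.7], [-7.7, 5.7, -0.7]]' --turn '[[0, 0, 0], [-0.003, -0.005, -0.1], [-0.003, -0.005, -0.22], [-0.004, -0.005, -0.34], [-0.004, -0.005, -0.46], [-0.004, -0.005, -0.58], [-0.004, -0.004, -0.7], [-0.004, -0.004, -0.82], [-0.004, -0.004, -0.94], [-0.005, -0.004, -1.06]]'

```text
time_s: 21.22
position: [0.5189, 0.0025, 0.0044]
tcp_rot: [[0.001, -0.991, 0.135], [-0.0, 0.135, 0.991], [-1.0, -0.001, -0.0]]
force: [0.1, 0.1, 0.4]
opening: 1.004
```

send_rows --fingers '[1, 1, 1, 1, 1, 1, 1, 1, 1, 1]' --dp '[[0.9, -0.5, 0], [0.9, -0.5, 0], [0.9, -0.5, 0], [0.9, -0.5, 0], [0.9, -0.5, 0], [0.9, -0.5, 0], [0.9, -0.5, 0], [0.9, -0.5, 0], [0.9, -0.5, 0], [0.9, -0.5, 0]]' --turn '[[0, 0, -0.124], [0, 0, -0.248], [0, 0, -0.372], [0, 0, -0.496], [0, 0, -0.62], [0, 0, -0.744], [0, 0, -0.868], [0, 0, -0.992], [0, 0, -1.116], [0, 0, -1.24]]'

```text
time_s: 22.05
position: [0.5195, 0.0022, 0.0043]
tcp_rot: [[0.0, -0.185, 0.983], [-0.001, 0.983, 0.185], [-1.0, -0.001, 0.0]]
force: [0.3, 0.3, -0.6]
opening: 0.997
```

send_rows --fingers '[1, 1, 1, 1, 1, 1, 1, 1, 1, 1]' --dp '[[0, 0, 0], [0, 0, 0], [0, 0, 0], [0, 0, 0], [0, 0, 0], [0, 0, 0], [0, 0, 0], [0, 0, 0], [0, 0, 0], [0, 0, 0]]' --turn '[[0, 0, -0.124], [0, 0, -0.248], [0, 0, -0.372], [0, 0, -0.496], [0, 0, -0.62], [0, 0, -0.744], [0, 0, -0.868], [0, 0, -0.992], [0, 0, -1.116], [0, 0, -1.24]]'

```text
time_s: 22.88
position: [0.5191, 0.0024, 0.0042]
tcp_rot: [[-0.001, 0.874, 0.486], [-0.001, 0.486, -0.874], [-1.0, -0.001, 0.0]]
force: [-0.5, -0.7, 0.9]
opening: 0.997
```

send_rows --fingers '[1, 1, 1, 1, 1, 1, 1, 1, 1, 1]' --dp '[[1, -0.5, 0], [1, -0.5, 0], [1, -0.5, 0], [1, -0.5, 0], [1, -0.5, 0], [1, -0.5, 0], [1, -0.5, 0], [1, -0.5, 0], [1, -0.5, 0], [1, -0.5, 0]]' --turn '[[0, 0, -0.124], [0, 0, -0.248], [0, 0, -0.372], [0, 0, -0.496], [0, 0, -0.62], [0, 0, -0.744], [0, 0, -0.868], [0, 0, -0.992], [0, 0, -1.116], [0, 0, -1.24]]'

```text
time_s: 23.72
position: [0.5197, 0.0021, 0.0041]
tcp_rot: [[-0.001, 0.737, -0.676], [0.0, -0.676, -0.737], [-1.0, -0.001, 0.0]]
force: [0.6, -0.4, 0.4]
opening: 1.005
```

```bash
python3 mark.py; python3 orb.py 12.5 0 1 519.3 2.3;
```

```text
(np.int32(205), array([404.11585366, 488.56707317]), 'z 0.0549', 'pca 122.9 mean 123.6')
t 23.7667 yaw -132.7 e 0.15 tang -0.43 z 4.1 Frad(out) -0.7 Ftan(ccw) 0.9 Fz 0.1 j6 121 tilt -0.0008 0.0002
[[8.1, 9.4, 0.4]]
[[-0.0, -0.001, 0.0]]
```

send_rows --fingers '[1, 1, 1, 1, 1, 1, 1]' --dp '[[2, 2.3, 1], [4, 4.6, 2], [6, 6.5, 2], [7, 7.5, 2], [8, 8.5, 2], [8.5, 9.4, 2], [8.5, 9.4, 2]]' --turn '[[0, 0, 0], [0, 0, 0], [0, 0, 0], [0, 0, 0], [0, 0, 0], [0, 0, 0], [0, 0, 0]]'

```text
time_s: 24.35
position: [0.5259, 0.0107, 0.0059]
tcp_rot: [[-0.006, 0.736, -0.677], [-0.001, -0.677, -0.736], [-1.0, -0.003, 0.005]]
force: [-4.5, -6.2, 2.8]
opening: 1.0
```

```bash
sed -i 's/round(4.5-p/round(6.3-p/' orb.py; python3 orb.py 13.5 60 10 519.3 2.3;
```

```text
t 24.35 yaw -132.6 e 10.66 tang 0.85 z 5.9 Frad(out) 7.6 Ftan(ccw) 0.8 Fz 2.8 j6 122 tilt -0.0057 -0.0012
[[1.5, 2.4, 0.4], [0.3, 3.2, 0.4], [-1.0, 3.9, 0.4], [-2.3, 4.4, 0.4], [-3.6, 4.8, 0.4], [-5.0, 5.0, 0.4], [-6.4, 5.1, 0.4], [-7.9, 5.0, 0.4], [-9.3, 4.8, 0.4], [-10.6, 4.5, 0.4]]
[[0.002, -0.006, 0.105], [0.002, -0.006, 0.209], [0.002, -0.006, 0.314], [0.002, -0.005, 0.419], [0.003, -0.005, 0.524], [0.003, -0.005, 0.628], [0.003, -0.005, 0.733], [0.004, -0.005, 0.838], [0.004, -0.005, 0.942], [0.004, -0.005, 1.047]]
```

send_rows --fingers '[1, 1, 1, 1, 1, 1, 1, 1, 1, 1]' --dp '[[1.5, 2.4, 0.4], [0.3, 3.2, 0.4], [-1.0, 3.9, 0.4], [-2.3, 4.4, 0.4], [-3.6, 4.8, 0.4], [-5.0, 5.0, 0.4], [-6.5, 5.1, 0.4], [-8.0, 5.2, 0.4], [-9.5, 5.1, 0.4], [-11, 4.8, 0.4]]' --turn '[[0.002, -0.006, 0.105], [0.002, -0.006, 0.209], [0.002, -0.006, 0.314], [0.002, -0.005, 0.419], [0.003, -0.005, 0.524], [0.003, -0.005, 0.628], [0.003, -0.005, 0.733], [0.004, -0.005, 0.838], [0.004, -0.005, 0.942], [0.004, -0.005, 1.047]]'

```text
time_s: 25.18
position: [0.5166, 0.0136, 0.0066]
tcp_rot: [[0.004, 0.952, 0.305], [-0.003, 0.305, -0.952], [-1.0, 0.003, 0.004]]
force: [0.5, -7.0, -0.6]
opening: 1.0
```

```bash
python3 mark.py; python3 orb.py 14 60 10 519.0 2.6;
```

```text
(np.int32(186), array([437.52520161, 485.97110215]), 'z 0.0554', 'pca 182.0 mean 177.4')
t 25.2333 yaw -72.0 e 11.19 tang -1.06 z 6.7 Frad(out) 7.3 Ftan(ccw) -1.4 Fz -0.0 j6 61 tilt 0.0040 -0.0026
[[-3.2, 1.8, -0.4], [-4.6, 1.2, -0.4], [-5.8, 0.4, -0.4], [-6.9, -0.6, -0.4], [-8.0, -1.6, -0.4], [-8.9, -2.7, -0.4], [-9.7, -4.0, -0.4], [-10.3, -5.3, -0.4], [-10.9, -6.6, -0.4], [-11.2, -8.1, -0.4]]
[[0.002, 0.004, 0.105], [0.002, 0.004, 0.209], [0.002, 0.004, 0.314], [0.002, 0.005, 0.419], [0.002, 0.005, 0.524], [0.001, 0.005, 0.628], [0.001, 0.005, 0.733], [0.001, 0.005, 0.838], [0.001, 0.005, 0.942], [0.0, 0.005, 1.047]]
```

send_rows --fingers '[1, 1, 1, 1, 1, 1, 1, 1, 1, 1]' --dp '[[-3.2, 1.8, 0], [-4.6, 1.2, 0], [-5.8, 0.4, 0], [-6.9, -0.6, 0], [-8.0, -1.6, 0], [-8.9, -2.7, 0], [-9.7, -4.0, 0], [-10.3, -5.3, 0], [-10.9, -6.6, 0], [-11.2, -8.1, 0]]' --turn '[[0.002, 0.004, 0.105], [0.002, 0.004, 0.209], [0.002, 0.004, 0.314], [0.002, 0.005, 0.419], [0.002, 0.005, 0.524], [0.001, 0.005, 0.628], [0.001, 0.005, 0.733], [0.001, 0.005, 0.838], [0.001, 0.005, 0.942], [0.0, 0.005, 1.047]]'

```text
time_s: 26.07
position: [0.5081, 0.0045, 0.007]
tcp_rot: [[0.006, 0.203, 0.979], [-0.002, 0.979, -0.203], [-1.0, -0.0, 0.006]]
force: [3.0, -2.0, 0.5]
opening: 1.001
```

```bash
python3 mark.py; python3 orb.py 14 60 10 519.0 2.6;
```

```text
(np.int32(145), array([432.65086207, 483.48060345]), 'z 0.0561', 'pca 238.6 mean 233.0')
t 26.1167 yaw -11.5 e 11.03 tang 0.42 z 7.0 Frad(out) 2.4 Ftan(ccw) 0.8 Fz -0.3 j6 -1 tilt 0.0055 -0.0016
[[-3.0, -0.4, -0.7], [-3.1, -1.9, -0.7], [-3.0, -3.4, -0.7], [-2.8, -4.8, -0.7], [-2.4, -6.2, -0.7], [-1.8, -7.6, -0.7], [-1.2, -8.9, -0.7], [-0.4, -10.1, -0.7], [0.6, -11.2, -0.7], [1.6, -12.3, -0.7]]
[[0.001, 0.006, 0.105], [0.001, 0.006, 0.209], [0.001, 0.006, 0.314], [0.0, 0.006, 0.419], [0.0, 0.006, 0.524], [-0.0, 0.006, 0.628], [-0.0, 0.006, 0.733], [-0.001, 0.006, 0.838], [-0.001, 0.006, 0.942], [-0.001, 0.006, 1.047]]
```

send_rows --fingers '[1, 1, 1, 1, 1, 1, 1, 1, 1, 1]' --dp '[[-3.4, -0.5, 0], [-3.6, -1.9, 0], [-3.4, -3.4, 0], [-3.1, -4.9, 0], [-2.6, -6.3, 0], [-1.9, -7.6, 0], [-1.2, -8.9, 0], [-0.3, -10.1, 0], [0.6, -11.2, 0], [1.6, -12.2, 0]]' --turn '[[0.001, 0.006, 0.105], [0.001, 0.006, 0.209], [0.0, 0.006, 0.314], [0.0, 0.006, 0.419], [0, 0.006, 0.524], [-0.001, 0.006, 0.628], [-0.001, 0.006, 0.733], [-0.001, 0.006, 0.838], [-0.001, 0.006, 0.942], [-0.002, 0.006, 1.047]]'

```text
time_s: 26.95
position: [0.514, -0.0076, 0.0077]
tcp_rot: [[0.009, -0.749, 0.662], [-0.0, 0.662, 0.749], [-1.0, -0.007, 0.005]]
force: [6.1, 5.4, -0.3]
opening: 0.999
```

```bash
python3 mark.py w9; python3 orb.py 13.5 60 10 519.0 2.6;
```

```text
(np.int32(94), array([425.93085106, 479.45478723]), 'z 0.0565', 'pca 227.0 mean 292.8')
t 27.0 yaw 48.8 e 10.94 tang 2.98 z 7.7 Frad(out) 6.6 Ftan(ccw) -0.2 Fz 0.3 j6 -62 tilt 0.0084 -0.0005
[[-2.8, -0.8, -1.4], [-1.6, -1.6, -1.4], [-0.4, -2.2, -1.4], [1.0, -2.7, -1.4], [2.3, -3.1, -1.4], [3.7, -3.3, -1.4], [5.1, -3.3, -1.4], [6.6, -3.2, -1.4], [8.0, -3.0, -1.4], [9.3, -2.6, -1.4]]
[[0.0, 0.008, 0.105], [-0.0, 0.008, 0.209], [-0.001, 0.008, 0.314], [-0.001, 0.008, 0.419], [-0.002, 0.008, 0.524], [-0.002, 0.008, 0.628], [-0.003, 0.008, 0.733], [-0.003, 0.008, 0.838], [-0.004, 0.008, 0.942], [-0.004, 0.008, 1.047]]
```

View pics/w9.png

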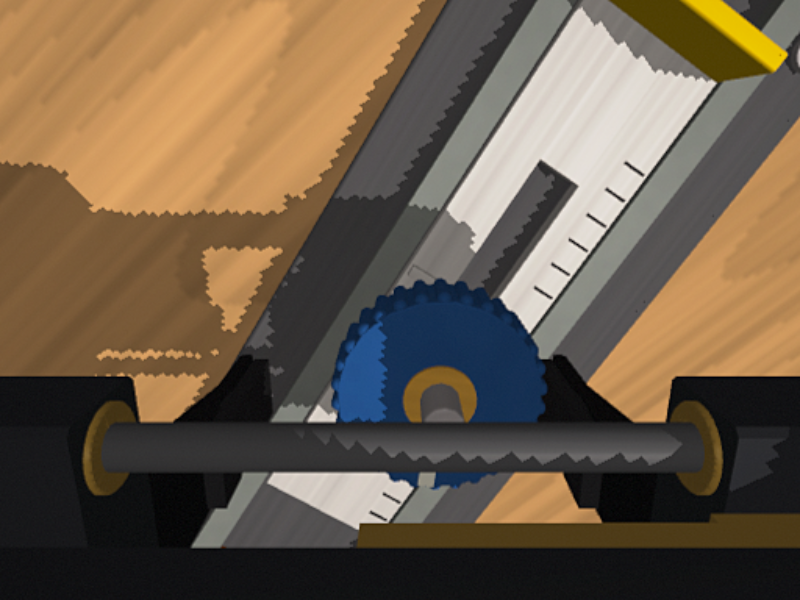

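The mark sits at about (428,478), roughly 650° in total. I'll do most of the rest, then back off and measure with the mark in clear view.

send_rows --fingers '[1, 1, 1, 1, 1, 1, 1, 1]' --dp '[[-2.8, -0.8, -0.5], [-1.6, -1.6, -0.5], [-0.4, -2.2, -0.5], [1.0, -2.7, -0.5], [2.3, -3.1, -0.5], [3.7, -3.3, -0.5], [5.1, -3.3, -0.5], [6.6, -3.2, -0.5]]' --turn '[[0.0, 0.008, 0.105], [0, 0.008, 0.209], [-0.001, 0.008, 0.314], [-0.001, 0.008, 0.419], [-0.002, 0.008, 0.524], [-0.002, 0.008, 0.628], [-0.003, 0.008, 0.733], [-0.003, 0.008, 0.838]]'

```text
time_s: 27.67
position: [0.521, -0.0079, 0.0079]
tcp_rot: [[0.001, -0.993, -0.119], [0.004, -0.119, 0.993], [-1.0, -0.001, 0.004]]
force: [0.6, 9.6, 7.0]
opening: 0.997
```

```bash
python3 mark.py; python3 orb.py 13.5 10 2 519.0 2.6; python3 orb.py 0 -10 2 519.3 2.3
python3 - <<'E'
from h import *
c=bot.capture("top");a=cv2.resize(c["img"][135:215,190:320],None,fx=6,fy=6,interpolation=cv2.INTER_CUBIC)
cv2.imwrite("pics/t10.png",a)
E
```

```text
(np.int32(143), array([431.4576049 , 482.94361888]), 'z 0.0570', 'pca 343.1 mean 350.5')
t 27.7167 yaw 97.1 e 10.60 tang 0.67 z 7.9 Frad(out) 8.9 Ftan(ccw) -1.9 Fz 6.1 j6 -111 tilt 0.0004 0.0040
[[0.9, -2.8, -1.6], [2.0, -2.5, -1.6]]
[[-0.004, 0.0, 0.087], [-0.004, 0.0, 0.175]]
t 27.7167 yaw 97.1 e 10.27 tang 0.41 z 7.9 Frad(out) 8.9 Ftan(ccw) -1.9 Fz 6.1 j6 -111 tilt 0.0004 0.0040
[[-1.7, 10.1, -1.6], [-1.7, 10.1, -1.6]]
[[-0.004, 0.001, -0.087], [-0.004, 0.001, -0.175]]
```

View pics/t10.png

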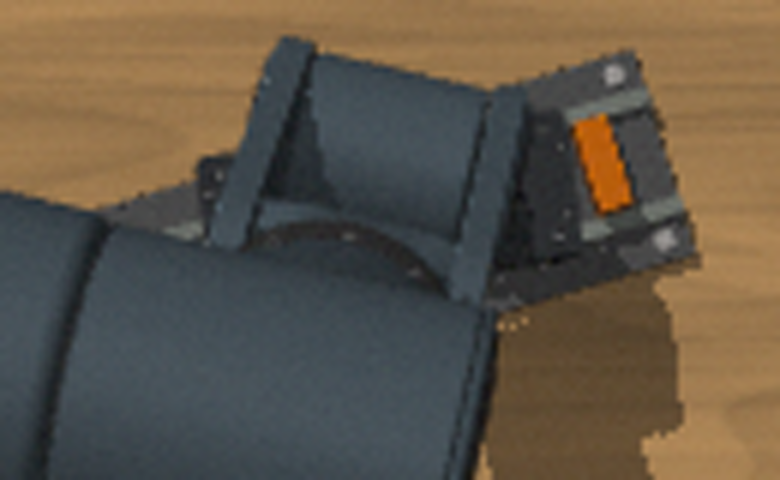

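Top view is blocked by the arm. I'll disengage and rotate back about 130° so that the mark faces the wrist camera, measure there, and finish from that spot.

send_rows --fingers '[1, 1, 1, 1, 1, 1, 1, 1, 1, 1]' --dp '[[-1.7, 10.1, 0], [-1.7, 10.1, 0], [-1.7, 10.1, 0], [-1.7, 10.1, 0], [-1.7, 10.1, 0], [-1.7, 10.1, 0], [-1.7, 10.1, 0], [-1.7, 10.1, 0], [-1.7, 10.1, 0], [-1.7, 10.1, 0]]' --turn '[[0, 0, 0], [-0.004, 0, -0.1], [-0.004, 0, -0.22], [-0.004, 0, -0.34], [-0.004, 0, -0.46], [-0.004, 0, -0.58], [-0.004, 0, -0.7], [-0.004, 0, -0.82], [-0.004, 0, -0.94], [-0.004, 0, -1.06]]'

```text
time_s: 28.6
position: [0.5184, 0.0029, 0.0076]
tcp_rot: [[0.001, -0.581, 0.814], [-0.001, 0.814, 0.581], [-1.0, -0.001, -0.0]]
force: [0.1, -0.0, -0.1]
opening: 1.002
```

send_rows --fingers '[1, 1, 1, 1, 1, 1, 1, 1, 1, 1]' --dp '[[0.5, -0.3, 0], [0.5, -0.3, 0], [0.5, -0.3, 0], [0.5, -0.3, 0], [0.5, -0.3, 0], [0.5, -0.3, 0], [0.5, -0.3, 0], [0.5, -0.3, 0], [0.5, -0.3, 0], [0.5, -0.3, 0]]' --turn '[[0, 0, -0.124], [0, 0, -0.248], [0, 0, -0.372], [0, 0, -0.496], [0, 0, -0.62], [0, 0, -0.744], [0, 0, -0.868], [0, 0, -0.992], [0, 0, -1.116], [0, 0, -1.24]]'

```text
time_s: 29.43
position: [0.5183, 0.0033, 0.0075]
tcp_rot: [[-0.002, 0.587, 0.809], [-0.001, 0.809, -0.587], [-1.0, -0.002, -0.001]]
force: [0.4, -0.4, -0.5]
opening: 0.999
```

```bash
python3 mark.py w11; python3 orb.py 13 0 1 519.0 2.6
```

```text
(np.int32(407), array([460.82232801, 368.74616093]), 'z 0.0568', 'pca 346.4 mean 352.4')
t 29.4833 yaw -36.2 e 0.82 tang -0.23 z 7.5 Frad(out) 0.5 Ftan(ccw) 0.6 Fz -0.8 j6 24 tilt -0.0015 -0.0006
[[-10.0, 7.0, -1.2]]
[[0.001, -0.001, -0.0]]
```

View pics/w11.png

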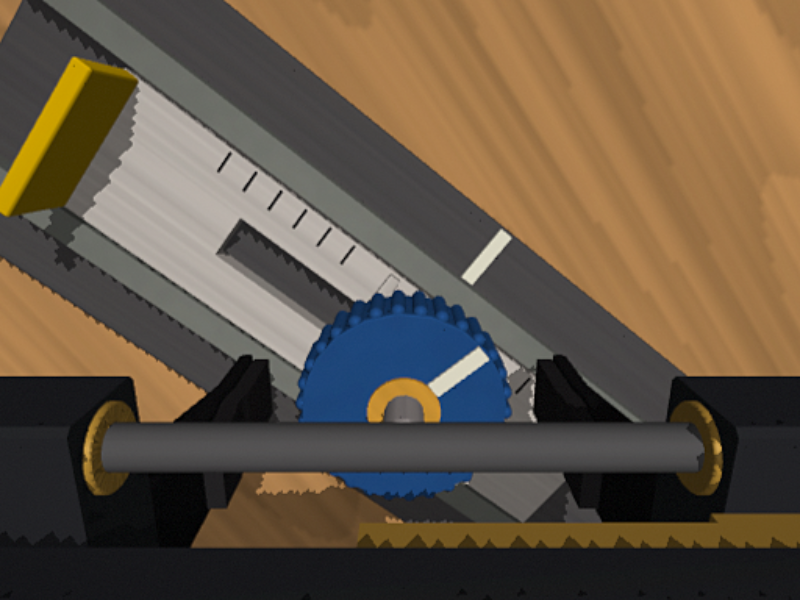

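The mark (458,370) is about 13.5° short of the base line (487,257). I'll engage here and do the last bit.

send_rows --fingers '[1, 1, 1, 1, 1, 1]' --dp '[[-3, 2, 0], [-6, 4, 0], [-8, 5.5, 0], [-9, 6.3, 0], [-10, 7, 0], [-10.5, 7.5, 0]]' --turn '[[0, 0, 0], [0, 0, 0], [0, 0, 0], [0, 0, 0], [0, 0, 0], [0, 0, 0]]'

```text
time_s: 29.98
position: [0.5102, 0.0098, 0.0076]
tcp_rot: [[0.003, 0.59, 0.807], [-0.002, 0.807, -0.59], [-1.0, -0.0, 0.004]]
force: [4.7, -5.3, -4.5]
opening: 0.998
```

```bash
python3 mark.py; python3 orb.py 13.8 12 3 519.0 2.6
```

```text
(np.int32(404), array([495.98545792, 368.93951114]), 'z 0.0570', 'pca 347.3 mean 353.4')
t 30.0333 yaw -36.2 e 11.22 tang -0.63 z 7.6 Frad(out) 5.8 Ftan(ccw) -0.5 Fz -4.1 j6 25 tilt 0.0031 -0.0022
[[-3.0, 0.2, -1.3], [-3.5, -0.6, -1.3], [-3.9, -1.5, -1.3]]
[[0.002, 0.003, 0.07], [0.002, 0.003, 0.14], [0.002, 0.003, 0.209]]
```

send_rows --fingers '[1, 1, 1, 1]' --dp '[[-3.0, 0.2, 0], [-3.5, -0.6, 0], [-3.9, -1.5, 0], [-3.9, -1.5, 0]]' --turn '[[0, 0, 0.07], [0, 0, 0.14], [0, 0, 0.215], [0, 0, 0.215]]'

```text
time_s: 30.37
position: [0.509, 0.0073, 0.0077]
tcp_rot: [[0.008, 0.402, 0.916], [-0.003, 0.916, -0.402], [-1.0, 0.001, 0.009]]
force: [4.8, -1.6, -3.5]
opening: 1.0
```

```bash
python3 mark.py; python3 orb.py 0 0 1 519.0 2.6
```

```text
(np.int32(416), array([496.04492188, 368.34810697]), 'z 0.0571', 'pca 358.9 mean 6.2')
t 30.4167 yaw -23.8 e 11.07 tang -0.39 z 7.7 Frad(out) 5.1 Ftan(ccw) 0.4 Fz -4.2 j6 12 tilt 0.0084 -0.0025
[[10.0, -4.8, -1.4]]
[[0.003, 0.008, -0.0]]
```

send_rows --fingers '[1, 1, 1, 1, 1, 1, 1]' --dp '[[6, -3, 0], [10, -4.8, 0], [10, -4.8, 20], [10, -4.8, 50], [10, -4.8, 85], [10, -4.8, 115], [10, -4.8, 115]]' --turn '[[0, 0.0, 0], [0.003, 0.008, 0], [0.003, 0.008, 0], [0.003, 0.008, 0], [0.003, 0.008, 0], [0.003, 0.008, 0], [0.003, 0.008, 0]]'

```text
time_s: 31.0
position: [0.5226, 0.0022, 0.1281]
tcp_rot: [[0.01, 0.404, 0.915], [-0.001, 0.915, -0.404], [-1.0, 0.003, 0.009]]
force: [0.2, -0.8, 0.4]
opening: 0.999
```

```bash
python3 mark.py w12; python3 - <<'E'
from h import *
s,c=wrist();P=cloud(c);hsv=cv2.cvtColor(c["img"],cv2.COLOR_BGR2HSV)
print(s["position"],s["force"])
b=np.radians(16.14);A=np.array([.5197,.0018]);Y=np.array([np.cos(b),np.sin(b)]);X=np.array([np.sin(b),-np.cos(b)])
def lb(P):return (P[...,:2]-A)@np.c_[X,Y]
L=lb(P)
w=(hsv[...,1]<40)&(hsv[...,2]>140)
m=w&(P[...,2]<.018)&(L[...,1]>.034)&(L[...,1]<.062)&(abs(L[...,0])<.015)
q=L[m];print("refline",m.sum(),q.mean(0),np.degrees(np.arctan(np.polyfit(q[:,1],q[:,0],1)[0])))
m2=w&(P[...,2]>.05)&(P[...,2]<.062)&(np.hypot(L[...,0],L[...,1])<.034)
q=L[m2];print("mark",m2.sum(),q.mean(0),np.degrees(np.arctan(np.polyfit(q[:,1],q[:,0],1)[0])))
# brass / stud
y=cv2.inRange(hsv,(22,150,60),(34,255,255))>0
q=P[y&(P[...,2]>.015)&(np.abs(L[...,1])<.05)&(L[...,0]<-.08)];print("tab",len(q),lb(q).min(0),lb(q).max(0),q[:,2].max())
o=cv2.inRange(hsv,(5,180,60),(15,255,255))>0
q=P[o&(abs(L[...,1])<.04)];print("stop",len(q),len(q) and (lb(q).min(0),lb(q).max(0)))
E
```

```text
(np.int32(147), array([425.39328231, 274.0327381 ]), 'z 0.0570', 'pca 359.2 mean 5.7')
[0.52111151 0.00242646 0.12580602] [-0.0190639   0.54814362 -0.39057769]
refline 139 [-0.0020031   0.04618011] 0.052565646191456164
mark 151 [-0.00141701  0.01825725] -15.425826128136544
tab 997 [-0.13973975 -0.03277105] [-0.12523964  0.02309214] 0.0507741950641879
stop 223 (array([-0.01123126, -0.02747666]), array([0.13979687, 0.03364866]))
```

View pics/w12.png

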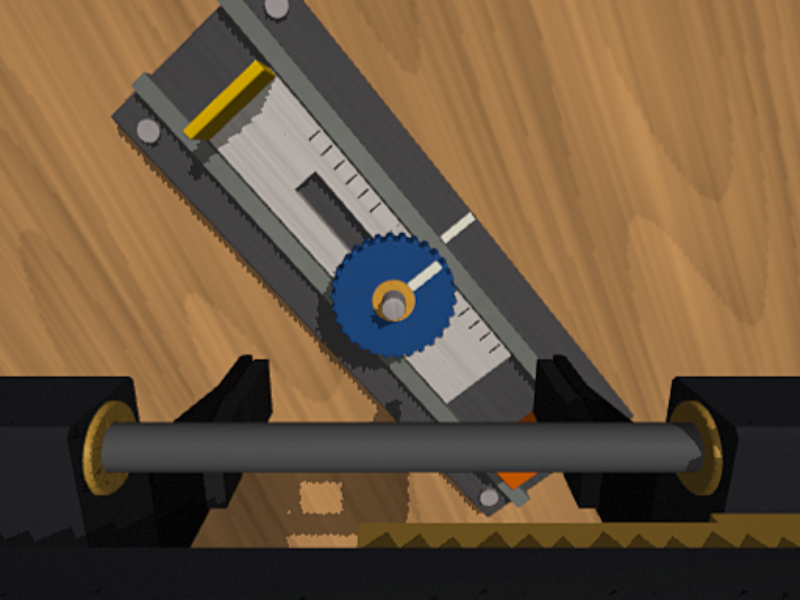

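Mark (425,275) and base line (458,228) line up: 359.2° now against 359.3° at the start by the same measure, so the two turns are done. Next I'll close the fingers and go behind the yellow tab.

send_rows --fingers '[0, 0, 0, 0, 0, 0, 0, 0, 0, 0]' --dp '[[-6, 20, 0], [-12, 40, 0], [-18, 60, 0], [-24, 80, 0], [-30, 100, 0], [-36, 120, 0], [-42, 140, 0], [-47, 156, 0], [-47, 156, 0], [-47, 156, 0]]' --turn '[[0, 0, 0.1], [0, 0.005, 0.2], [0, 0.009, 0.3], [0, 0.009, 0.4], [0, 0.009, 0.5], [0, 0.009, 0.6], [0, 0.009, 0.698], [0, 0.009, 0.698], [0, 0.009, 0.698], [0, 0.009, 0.698]]'

```text
time_s: 31.93
position: [0.4707, 0.1591, 0.1225]
tcp_rot: [[-0.011, -0.28, 0.96], [-0.002, 0.96, 0.28], [-1.0, 0.001, -0.011]]
force: [-0.2, -0.8, 0.2]
opening: 0.328
```

send_rows --fingers '[0, 0, 0, 0, 0, 0, 0, 0]' --dp '[[0, 0, 0], [0, 0, 0], [0, 0, 0], [0, 0, 0], [0, 0, 0], [0, 0, 0], [0, 0, 0], [0, 0, 0]]' --turn '[[0, 0, 0], [0, 0, 0], [0, 0, 0], [0, 0, 0], [0, 0, 0], [0, 0, 0], [0, 0, 0], [0, 0, 0]]'

```text
time_s: 32.6
position: [0.4708, 0.159, 0.1226]
tcp_rot: [[-0.011, -0.28, 0.96], [-0.002, 0.96, 0.28], [-1.0, 0.001, -0.011]]
force: [0.4, -0.1, 0.3]
opening: 0.006
```

```bash
python3 fing.py w13 | tail -12; cat > lb.py <<'E'
from h import *
s=bot.read_state();b=np.radians(16.14);A=np.array([.5192,.0025]);Y=np.array([np.cos(b),np.sin(b)]);X=np.array([np.sin(b),-np.cos(b)])
v=s["position"][:2]-A;R=s["tcp_rot"]
print("t",s["time_s"],"base x %.1f y %.1f z %.1f mm"%(v@X*1000,v@Y*1000,s["position"][2]*1000),"Fx %.1f Fy %.1f Fz %.1f"%(s["force"][:2]@X,s["force"][:2]@Y,s["force"][2]),"yaw %.1f"%np.degrees(np.arctan2(R[1,2],R[0,2])),s["opening"],"tilt",R[:2,0].round(4),s["position"].round(4))
E
python3 lb.py
```

```text
-0.09 34 [-0.008 -0.006] [-0.     0.004]
-0.085 572 [-0.009 -0.006] [0.003 0.004]
-0.08 7 [-0.007 -0.007] [0.012 0.004]
-0.075 129 [ 0.01  -0.007] [0.012 0.005]
-0.07 160 [ 0.01  -0.008] [0.013 0.005]
-0.065 173 [ 0.009 -0.009] [0.012 0.006]
-0.06 200 [ 0.001 -0.009] [0.012 0.007]
-0.055 218 [-0.    -0.009] [0.012 0.007]
-0.05 184 [ 0.01 -0.01] [0.012 0.008]
-0.045 154 [ 0.01 -0.01] [0.012 0.008]
-0.04 158 [ 0.01 -0.01] [0.012 0.008]
-0.035 82 [ 0.01 -0.01] [0.012 0.008]
t 32.65 base x -163.8 y -3.0 z 122.6 mm Fx -0.7 Fy 0.3 Fz -0.3 yaw 16.3 0.004270691296996314 tilt [-0.0107 -0.002 ] [0.4708 0.159  0.1226]
```

View pics/w13.png

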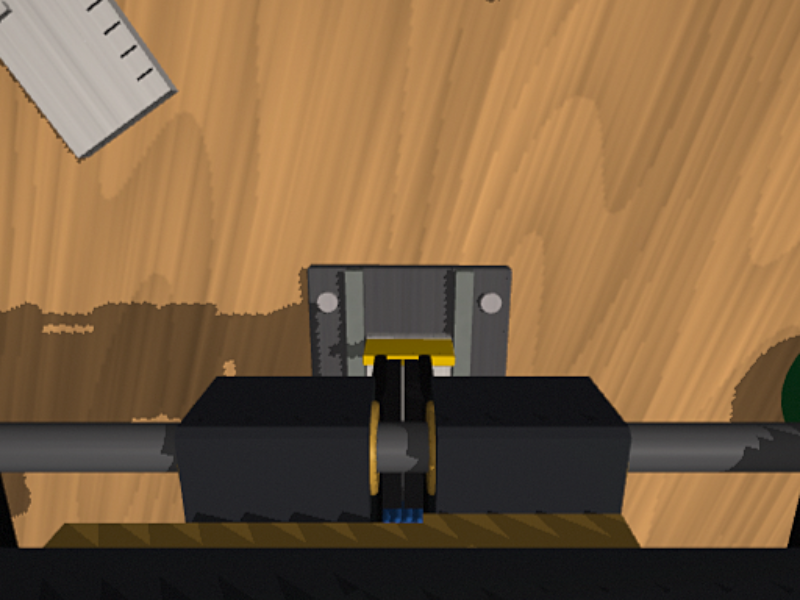

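send_rows --fingers '[0, 0, 0, 0, 0, 0, 0, 0]' --dp '[[2.6, 1.8, -20], [2.6, 1.8, -45], [2.6, 1.8, -70], [2.6, 1.8, -95], [2.6, 1.8, -112], [2.6, 1.8, -122], [2.6, 1.8, -126], [2.6, 1.8, -126]]' --turn '[[0.002, -0.011, 0], [0.002, -0.011, 0], [0.002, -0.011, 0], [0.002, -0.011, 0], [0.002, -0.011, 0], [0.002, -0.011, 0], [0.002, -0.011, 0], [0.002, -0.011, 0]]'

```text
time_s: 33.32
position: [0.4731, 0.1608, -0.0039]
tcp_rot: [[-0.001, -0.28, 0.96], [-0.0, 0.96, 0.28], [-1.0, 0.0, -0.001]]
force: [0.2, 0.0, -0.6]
opening: 0.004
```

```bash
python3 lb.py
```

```text
t 33.3167 base x -164.9 y -0.2 z -3.9 mm Fx 0.0 Fy 0.2 Fz -0.6 yaw 16.3 0.004406198079985482 tilt [-0.0009 -0.0001] [ 0.4731  0.1608 -0.0039]
```

send_rows --fingers '[0, 0, 0, 0, 0, 0]' --dp '[[1.1, -3.8, 0], [2.2, -7.7, 0], [3.3, -11.5, 0], [4.4, -15.4, 0], [5.3, -18.3, 0], [5.8, -20.2, 0]]' --turn '[[0, 0, 0], [0, 0, 0], [0, 0, 0], [0, 0, 0], [0, 0, 0], [0, 0, 0]]'

```text
time_s: 33.82
position: [0.4795, 0.14, -0.0035]
tcp_rot: [[0.0, -0.279, 0.96], [-0.0, 0.96, 0.279], [-1.0, -0.0, 0.0]]
force: [-0.2, 0.7, 0.2]
opening: 0.005
```

```bash
python3 lb.py
```

```text
t 33.8167 base x -143.2 y 0.1 z -3.5 mm Fx -0.7 Fy -0.0 Fz 0.2 yaw 16.2 0.004910599120928319 tilt [ 0.0001 -0.0001] [ 0.4795  0.14   -0.0035]
```

send_rows --fingers '[0, 0, 0, 0, 0, 0, 0, 0, 0, 0]' --dp '[[0.7, -2.4, 0], [1.4, -4.8, 0], [2.1, -7.2, 0], [2.8, -9.6, 0], [3.5, -12, 0], [4.2, -14.4, 0], [4.9, -16.8, 0], [5.6, -19.2, 0], [6.3, -21.6, 0], [7, -24, 0]]' --turn '[[0, 0, 0], [0, 0, 0], [0, 0, 0], [0, 0, 0], [0, 0, 0], [0, 0, 0], [0, 0, 0], [0, 0, 0], [0, 0, 0], [0, 0, 0]]'

```text
time_s: 34.65
position: [0.4863, 0.1162, -0.0034]
tcp_rot: [[-0.0, -0.279, 0.96], [0.0, 0.96, 0.279], [-1.0, 0.0, -0.0]]
force: [-0.6, 5.8, 4.5]
opening: 0.007
```

```bash
python3 lb.py; python3 - <<'E'
from h import *
s,c=wrist();cv2.imwrite("pics/w14.png",cv2.resize(c["img"],(800,600)))
c=bot.capture("scene");cv2.imwrite("pics/s14.png",cv2.resize(c["img"][155:275,220:310],None,fx=5,fy=5,interpolation=cv2.INTER_CUBIC))
E
```

```text
t 34.65 base x -118.4 y -0.0 z -3.4 mm Fx -5.7 Fy 1.0 Fz 4.5 yaw 16.2 0.0068732313939402975 tilt [-0.0002  0.0003] [ 0.4863  0.1162 -0.0034]
```

View pics/s14.png

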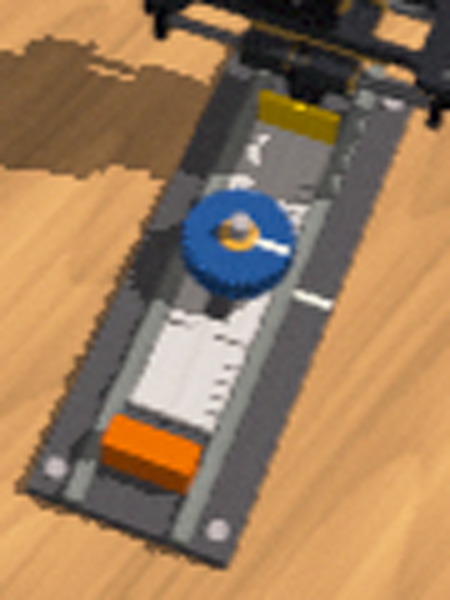

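The bar slides under about 6 N: its nose is at (185,410), close to the stop at (150,450), and the nut has not moved. I'll carry on gently.

send_rows --fingers '[0, 0, 0, 0, 0, 0, 0, 0]' --dp '[[0.8, -2.6, 0], [1.3, -4.6, 0], [1.9, -6.6, 0], [2.5, -8.6, 0], [3.0, -10.6, 0], [3.6, -12.5, 0], [4.2, -14.5, 0], [4.8, -16.4, 0]]' --turn '[[0, 0, 0], [0, 0, 0], [0, 0, 0], [0, 0, 0], [0, 0, 0], [0, 0, 0], [0, 0, 0], [0, 0, 0]]'

```text
time_s: 35.42
position: [0.4912, 0.0992, -0.0035]
tcp_rot: [[-0.0, -0.279, 0.96], [-0.0, 0.96, 0.279], [-1.0, -0.0, -0.0]]
force: [-1.2, 4.8, 3.0]
opening: 0.005
```

```bash
python3 lb.py
```

```text
t 35.4167 base x -100.6 y 0.0 z -3.5 mm Fx -4.9 Fy 0.1 Fz 3.0 yaw 16.2 0.005080228033353054 tilt [-0.0002 -0.0002] [ 0.4912  0.0992 -0.0035]
```

send_rows --fingers '[0, 0, 0, 0]' --dp '[[0.5, -1.8, 0], [0.8, -2.8, 0], [1.1, -3.8, 0], [1.4, -4.8, 0]]' --turn '[[0, 0, 0], [0, 0, 0], [0, 0, 0], [0, 0, 0]]'

```text
time_s: 35.75
position: [0.4915, 0.0976, -0.0034]
tcp_rot: [[-0.002, -0.275, 0.961], [0.005, 0.961, 0.275], [-1.0, 0.005, -0.001]]
force: [-1.7, 25.3, 4.4]
opening: 0.007
```

```bash
python3 lb.py
```

```text
t 35.75 base x -99.1 y -0.2 z -3.4 mm Fx -24.8 Fy 5.4 Fz 4.4 yaw 16.0 0.0067206050463537465 tilt [-0.0019  0.0047] [ 0.4915  0.0976 -0.0034]
```

The bar stopped dead with force rising to 25 N, so it is at the stop. I'll ease off, retreat and check.

send_rows --fingers '[0, 0, 0, 0, 0, 0, 0, 0, 0, 0]' --dp '[[-0.5, 2, 0], [-2, 7, 0], [-4, 15, 0], [-7, 25, 0], [-7, 25, 25], [-7, 25, 60], [-7, 25, 95], [-7, 25, 130], [-7, 25, 150], [-7, 25, 150]]' --turn '[[0, 0, 0], [0, 0, 0], [0, 0, 0], [0, 0, 0], [0, 0, 0], [0, 0, 0], [0, 0, 0], [0, 0, 0], [0, 0, 0], [0, 0, 0]]'

```text
time_s: 36.58
position: [0.4879, 0.123, 0.151]
tcp_rot: [[0.008, -0.276, 0.961], [0.004, 0.961, 0.276], [-1.0, 0.002, 0.009]]
force: [0.2, 0.1, -0.5]
opening: 0.005
```

send_rows --fingers '[0, 0, 0, 0, 0, 0, 0, 0, 0, 0]' --dp '[[-10, 10, 10], [-30, 30, 20], [-50, 60, 20], [-70, 90, 20], [-70, 125, 20], [-70, 160, 20], [-70, 190, 20], [-70, 200, 20], [-70, 200, 20], [-70, 200, 20]]' --turn '[[0, 0, 0], [0, 0, 0], [0, 0, 0], [0, 0, 0], [0, 0, 0], [0, 0, 0], [0, 0, 0], [0, 0, 0], [0, 0, 0], [0, 0, 0]]'

```text
time_s: 37.42
position: [0.4169, 0.3224, 0.17]
tcp_rot: [[0.007, -0.278, 0.961], [0.002, 0.961, 0.278], [-1.0, 0.0, 0.007]]
force: [-0.2, -0.6, 0.1]
opening: 0.006
```

```bash
python3 - <<'E'
from h import *
s=bot.read_state();print(s["time_s"],s["position"],s["force"])
t=bot.capture("top");c=bot.capture("scene")
cv2.imwrite("pics/t15.png",cv2.resize(t["img"],(800,600),interpolation=cv2.INTER_CUBIC))
a=cv2.resize(t["img"][135:215,200:320],None,fx=5,fy=5,interpolation=cv2.INTER_CUBIC)
b=cv2.resize(c["img"][155:275,220:310],None,fx=400/90,fy=400/90,interpolation=cv2.INTER_CUBIC)
cv2.imwrite("pics/t15c.png",a);cv2.imwrite("pics/s15c.png",b)
np.savez("top1.npz",**t);np.savez("scene1.npz",**c)
E
```

```text
37.4167 [0.41691247 0.32240376 0.17001529] [-0.17960265 -0.56009656  0.10295897]
```

View pics/t15.png

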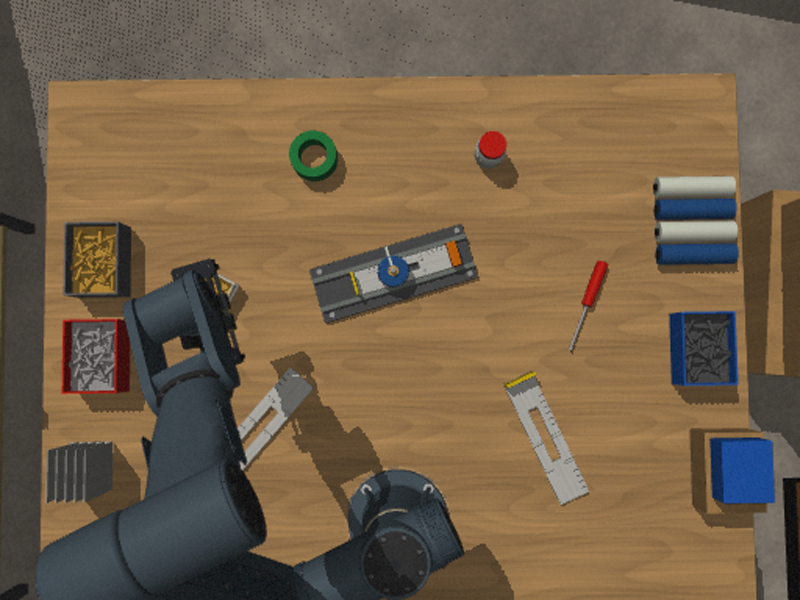

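View pics/t15c.png

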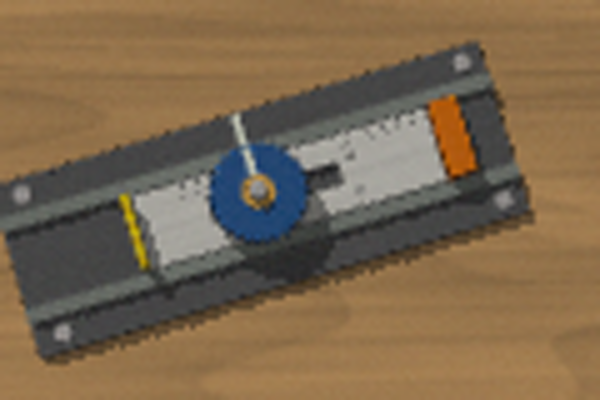

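View pics/s15c.png

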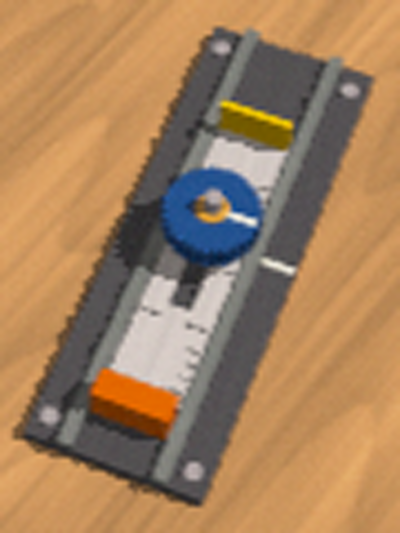

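```bash
python3 - <<'E'
from h import *
for n,z in(("0",.05),("1",.056)):
    for cam in("top","scene"):
        c=dict(np.load(cam+n+".npz"));hsv=cv2.cvtColor(c["img"],cv2.COLOR_BGR2HSV)
        h,w=hsv.shape[:2];u,v=np.meshgrid(np.arange(w),np.arange(h));q=onz(c,np.c_[u.ravel(),v.ravel()],z)[:,:2].reshape(h,w,2)
        b=cv2.inRange(hsv,(100,120,60),(125,255,255))>0
        near=np.linalg.norm(q-[.5197,.002],axis=-1)<.045
        ctr=np.array(cv2.minEnclosingCircle((q[b&near]*1000).astype(np.float32))[0])/1000
        r=np.linalg.norm(q-ctr,axis=-1);m=(hsv[...,1]<70)&(hsv[...,2]>140)&(r>.014)&(r<.03)
        k,l,st,ce=cv2.connectedComponentsWithStats(m.astype(np.uint8));i=1+np.argmax(st[1:,4]);d=q[l==i].mean(0)-ctr
        print(cam,n,st[i,4],ctr.round(4),"mark angle",np.degrees(np.arctan2(d[1],d[0])).round(1))
c=dict(np.load("top0.npz"));e=dict(np.load("top1.npz"))
d=cv2.absdiff(c["img"],e["img"]).max(2)
for nm,(r0,r1,c0,c1) in dict(tape=(80,120,180,222),jar=(80,120,300,335),driver=(163,228,360,395)).items(): print(nm,d[r0:r1,c0:c1].max())
c=dict(np.load("scene0.npz"));e=dict(np.load("scene1.npz"));d=cv2.absdiff(c["img"],e["img"]).max(2)
cv2.imwrite("pics/s15.png",cv2.resize(e["img"],(800,600)));print("tray",d[100:142,303:350].max())
E
```

```text
top 0 10 [0.519  0.0008] mark angle 14.5
scene 0 10 [ 0.523  -0.0028] mark angle 122.4
top 1 8 [5.187e-01 5.000e-04] mark angle 17.0
scene 1 11 [ 0.5215 -0.0049] mark angle 33.4
tape 16
jar 18
driver 19
tray 13
```

View pics/s15.png

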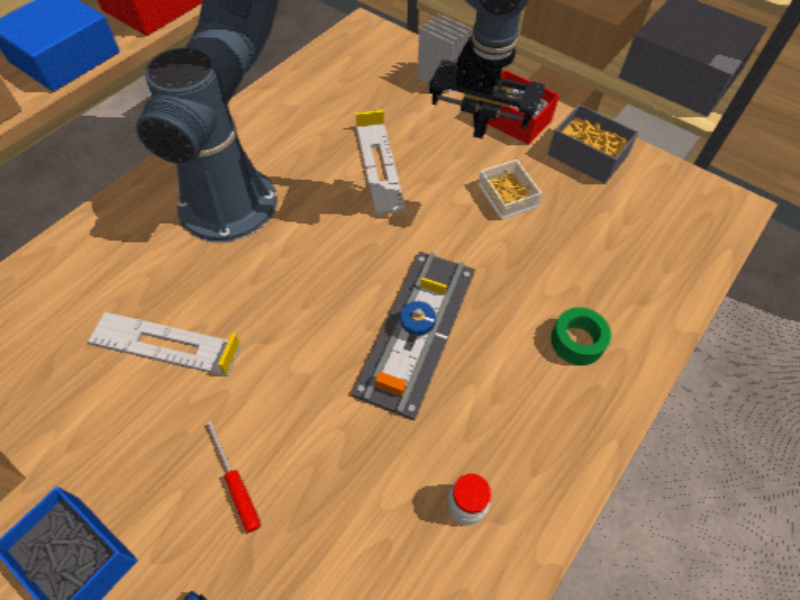

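The final view shows the nut mark at (428,320) in line with the base line (441,336), the bar nose against the stop at (392,383), and the other things unmoved. Handing in.

```bash
python3 -c "
from rig import bot
print(bot.hand_in())"
```

```text
the job is handed in; nothing more can be done
None
```

I rolled the nut two full turns anticlockwise with the inner face of one finger on its rim, in three strokes plus a 12° finish. I then closed the fingers and pushed the bar home by its yellow tab. The job was handed in at about 37.5 s, with nothing gripped or lifted.

**Checks that agreed:**
- **Nut:** before the bar was pushed, the wrist camera put the mark at 359.2°, against 359.3° by the same measure at the start. After the push, the top view gave 17.0° for the mark against 16.1° for the base, measured on only about 8 pixels.
- **Bar:** it slid under about 5 N and stopped dead after about 42 mm of travel. The force rose to 25 N there, the highest I saw, and both views show the nose against the stop.
- **Other things:** the tray, jar, tape and screwdriver match the first pictures.

**Checks that failed or disagreed:**
- **Fingertips:** they really end about 31 mm behind the reported TCP. Two cameras agreed on this, so I corrected the heights after a first try passed over the nut without touching it.
- **Slip:** the finger slipped about 45–50° early in the first stroke. I counted turns from the mark, not from the tool.
- **Scene camera:** its mark angle was unusable because the mark was picked out wrongly, so I left it out.

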